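Line up the carving mallets by size

ROBOT

A 7-joint arm with a two-finger parallel gripper is mounted at the origin on the work surface. World frame = base frame: x ahead of the robot, y to its left, z up, the work surface at z = 0. Lengths are in m, angles in degrees, forces in N, time in s.
With the tool pointing down it reaches from about 0.425 to 0.875 m from the base axis. Payload 4.7 kg.
Tool frame: the origin (TCP) lies on the centre line of the jaws, within the pads' length; the fingertips stand 8 mm ahead of it and the grasp point (between the pads) lies 11 mm behind it; z points along the fingers, y is the direction in which the jaws open and shut (so a half turn about z gives the same grasp; the last joint's range is limited). The gripper opens to 87 mm and grips with 3 to 60 N. Pads are 19 mm wide; open, the fingers measure 117 mm over their backs; the gripper's body (75 mm by 190 mm) begins 51 mm behind the grasp point.
Start: joints at [65.724, 18.392, -4.016, 83.108, 1.295, 78.541, -3.26], TCP at [0.276, -0.589, 0.231] pointing down, gripper open.
Joint ranges: [-163.93, 163.93], [-17.29, 119.83], [-79.2, 71.16], [3.27, 140.29], [-89.18, 269.18], [5.43, 117.66], [-154.24, 154.24]. Speed limits (degrees/s): [147.25, 147.25, 180, 180, 180, 180, 180].

INTERFACE

Orientations are given as [roll, pitch, yaw] about the fixed x, y, z axes, in that order (R = Rz(yaw) Ry(pitch) Rx(roll)).
In Python, from cell import status, vision, workorder gives the robot as it stands.
- The arm moves only by the tool step_arm, never from a script. Its argument "series" is a list of rows, each an object of numbers: "ax", "ay", "az": the turn, a rotation vector about the world's x, y, z in degrees; "x", "y", "z": the shift along the world's x, y, z in m; "claw": the opening in per cent of the stroke, from 0 (shut) to 100 (fully open). In form: [{"ax": .., "ay": .., "az": .., "x": .., "y": .., "z": .., "claw": ..}, ...]. A call has 1 to 12 rows; each row is the pose to reach, as a shift and turn from the pose commanded when the call began; what a row does not reach only later rows make up. A row lasts 1/10 s, in which the tool goes at most 50 mm and 8.59 degrees, less where a joint would pass 70% of its speed; a pose out of reach is approached as far as the arm can. A call with a gripper value outside its range is refused whole. The fingers move at their own pace and stop on an object; "squeeze" is the grip in N (left out, the last holds). Time passes only in rows, so rows that repeat a pose let the fingers close. It gives the time, the measured TCP pose, the force and the opening at its end, in the units of the state.
- status.get_obs(): the state, without advancing time (a new reading comes with each control period).
- vision.read_camera(name): name is "scene" or "top"; returns the picture (420x560x3 uint8, red, green, blue); there is no depth.
- vision.camera_params(name): a dict with "fovy" (degrees; the focal length in pixels is half the picture's height over the tangent of half this angle, whatever the lens; pixels are square), "cx", "cy" (the principal point, pixels), "eye" and "orientation" of the camera in the world. Camera axes: x right, y down, z forward; pixel columns grow to the right and rows downward; lengths in m; the calibration is good to about 2 mm. A picture is of the moment at which its call begins. camera_params takes no time and is no camera call.
- workorder.sign_off(): hands the job in, once; it reports no verdict.
The state is a dict: "time_s": time; "qpos": joint angles; "joint_velocities": joint speeds; "effort": joint torques, N m; "tool_pos": TCP position; "tool_rot": TCP orientation; "force": force on the tool from outside, world axes, zero at the start; "wrist_torque": the same for the moment, N m; "grip_width": finger opening in m.
Only numpy, scipy, OpenCV 4.12 (cv2) and the standard library are available. Lean on these libraries where they do the work, as an engineer would, in place of code of your own. Each camera call takes 0.05 s, during which the arm holds its last target.

TASK

Put the carver's mallets away: line the four up on the dark shelf board in order of size, one in the middle of each cork pad, with the smallest on the pad next to the pot of brushes and the largest at the far end of the row. They must stand upright on their heads, handle up, as they do now; do not let any of them topple on the way.

Things in the scene. Friction and masses are not known exactly. Their poses are not given: they have to be found in the camera images.
- mallet_a_mid (a point): round wooden carving mallet standing upright on its head, handle up: head at most 46 mm across (at the foot), 110 mm tall in all; the lower half is the head, narrowing upwards, the upper half (55 mm) a plain upright handle 26 mm in diameter with a thin brass ring at its foot. The point is on the axis, half-way up (55 mm above its foot, at the foot of the handle); z is up along the handle. The smallest of the four.
- mallet_b_mid (a point): round wooden carving mallet standing upright on its head, handle up: head at most 58 mm across (at the foot), 130 mm tall in all; the lower half is the head, narrowing upwards, the upper half (65 mm) a plain upright handle 26 mm in diameter with a thin brass ring at its foot. The point is on the axis, half-way up (65 mm above its foot, at the foot of the handle); z is up along the handle. The second smallest.
- mallet_c_mid (a point): round wooden carving mallet standing upright on its head, handle up: head at most 70 mm across (at the foot), 150 mm tall in all; the lower half is the head, narrowing upwards, the upper half (75 mm) a plain upright handle 26 mm in diameter with a thin brass ring at its foot. The point is on the axis, half-way up (75 mm above its foot, at the foot of the handle); z is up along the handle. The second largest.
- mallet_d_mid (a point): round wooden carving mallet standing upright on its head, handle up: head at most 82 mm across (at the foot), 170 mm tall in all; the lower half is the head, narrowing upwards, the upper half (85 mm) a plain upright handle 26 mm in diameter with a thin brass ring at its foot. The point is on the axis, half-way up (85 mm above its foot, at the foot of the handle); z is up along the handle. The largest, about 0.4 kg.
- pad_a: one of four identical round cork pads, 56 mm across and 3 mm thick, fixed in a row on the dark shelf board, its top 18 mm above the table; origin at the centre of its underside. The letters say nothing about where in the row it is; neighbouring pads are about 100 mm apart.
- pad_b: one of four identical round cork pads, 56 mm across and 3 mm thick, fixed in a row on the dark shelf board, its top 18 mm above the table; origin at the centre of its underside. The letters say nothing about where in the row it is; neighbouring pads are about 100 mm apart.
- pad_c: one of four identical round cork pads, 56 mm across and 3 mm thick, fixed in a row on the dark shelf board, its top 18 mm above the table; origin at the centre of its underside. The letters say nothing about where in the row it is; neighbouring pads are about 100 mm apart.
- pad_d: one of four identical round cork pads, 56 mm across and 3 mm thick, fixed in a row on the dark shelf board, its top 18 mm above the table; origin at the centre of its underside. The letters say nothing about where in the row it is; neighbouring pads are about 100 mm apart.
- board: fixed dark wooden shelf board, 145 mm deep, 400 mm long, 15 mm thick, lying on the table, with a rail along its far edge (top 45 mm above the table); the four pads are in a row along its y axis, which is its long direction; origin on the table under the middle of the row; x points to the rail.
- pot: fixed round steel pot, 76 mm across and 100 mm tall, with brushes standing in it up to 167 mm, just beyond one end of the board (either end; a flat oilstone in a wooden block lies beyond the other); origin at the centre of its underside.

How it is judged (in metres and radians):
At the end, for the whole second after the job is handed in: All four mallets stand upright (within 0.1 rad), at rest and released on the pads, each within 14 mm of the centre of its own pad, in order of size along the board: smallest on the pad nearest the pot, then second smallest, second largest, and the largest on the pad farthest from the pot ((horizontal distance between mallet_a_mid and pad_a below 0.014 m or horizontal distance between mallet_a_mid and pad_b below 0.014 m or horizontal distance between mallet_a_mid and pad_c below 0.014 m or horizontal distance between mallet_a_mid and pad_d below 0.014 m) and angle between each of mallet_a_mid, mallet_b_mid, mallet_c_mid, mallet_d_mid's own z axis and vertical below 0.1 rad and height (world z) of mallet_a_mid between 0.067 and 0.079 m and linear speed of each of mallet_a, mallet_b, mallet_c, mallet_d below 0.02 m/s and (horizontal distance between mallet_b_mid and pad_a below 0.014 m or horizontal distance between mallet_b_mid and pad_b below 0.014 m or horizontal distance between mallet_b_mid and pad_c below 0.014 m or horizontal distance between mallet_b_mid and pad_d below 0.014 m) and height (world z) of mallet_b_mid between 0.077 and 0.089 m and (horizontal distance between mallet_c_mid and pad_a below 0.014 m or horizontal distance between mallet_c_mid and pad_b below 0.014 m or horizontal distance between mallet_c_mid and pad_c below 0.014 m or horizontal distance between mallet_c_mid and pad_d below 0.014 m) and height (world z) of mallet_c_mid between 0.087 and 0.099 m and (horizontal distance between mallet_d_mid and pad_a below 0.014 m or horizontal distance between mallet_d_mid and pad_b below 0.014 m or horizontal distance between mallet_d_mid and pad_c below 0.014 m or horizontal distance between mallet_d_mid and pad_d below 0.014 m) and height (world z) of mallet_d_mid between 0.097 and 0.109 m and ((y of pot in the frame of board above 0 m and y of mallet_a_mid in the frame of board between 0.12 and 0.18 m and y of mallet_b_mid in the frame of board between 0.02 and 0.08 m and y of mallet_c_mid in the frame of board between -0.08 and -0.02 m and y of mallet_d_mid in the frame of board between -0.18 and -0.12 m) or (y of pot in the frame of board below 0 m and y of mallet_a_mid in the frame of board between -0.18 and -0.12 m and y of mallet_b_mid in the frame of board between -0.08 and -0.02 m and y of mallet_c_mid in the frame of board between 0.02 and 0.08 m and y of mallet_d_mid in the frame of board between 0.12 and 0.18 m))); the robot touches nothing.
It fails at once if a mallet topples (leans more than 0.6 rad) (angle between any of mallet_a_mid, mallet_b_mid, mallet_c_mid, mallet_d_mid's own z axis and vertical above 0.6 rad).
It also fails if it takes over 99 s, if anything falls off the work surface, if the arm or the gripper's body presses on something with over 40 N, if the wrist force passes 120 N, or if a joint passes its speed limit or range.

## Working session

There is one attempt and no reset: what is moved stays moved. The work goes in short steps, Python scripts to look and compute and a tool call to move; the robot and the scene stay as the last step left them, time stands still between calls to the robot, and variables do not carry over. Pictures are saved under pics/ and viewed, and the job is handed in when it is done.

Besides the shell and the picture viewer there is one more tool, called after "Request:" by a JSON object that holds its "api" and its "payload". step_arm: Moves the arm, as the interface text tells. Its arguments: {"type":"object","properties":{"series":{"type":"array"},"squeeze":{"type":"number"}},"required":["series"]}

```bash
mkdir -p pics; ls
python3 - <<'E'
from cell import status, vision, workorder
import cv2
o=status.get_obs()
print({k:o[k] for k in('time_s','tool_pos','tool_rot','grip_width','force')})
for n in('scene','top'):
    print(n,vision.camera_params(n)); cv2.imwrite(f'pics/{n}0.png',vision.read_camera(n)[:,:,::-1])
E
```

```text
pics
{'time_s': 0.0, 'tool_pos': array([ 0.27530871, -0.58822914,  0.22947139]), 'tool_rot': array([-1.79891734e+02,  5.01540349e-03,  2.50875984e+01]), 'grip_width': 0.08706268887901766, 'force': array([ 0.80635225, -0.27850613, -0.49040238])}
scene {'fovy': 48.58058883301424, 'cx': 283.22830744591244, 'cy': 208.1436052458501, 'eye': array([ 1.27517739, -0.33667484,  0.57701239]), 'orientation': array([-122.02948094,   -1.26925291,   64.59753575])}
top {'fovy': 48.857414229164085, 'cx': 285.27463866695916, 'cy': 211.27769623948282, 'eye': array([ 0.40426612, -0.00702619,  1.09634173]), 'orientation': array([-170.65462875,    0.32619675,  -90.32926449])}
```

View pics/scene0.png

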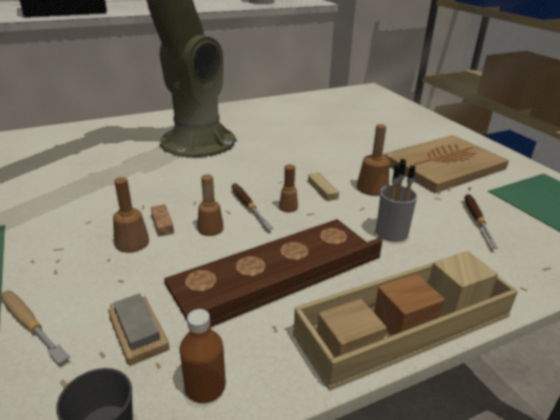

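View pics/top0.png

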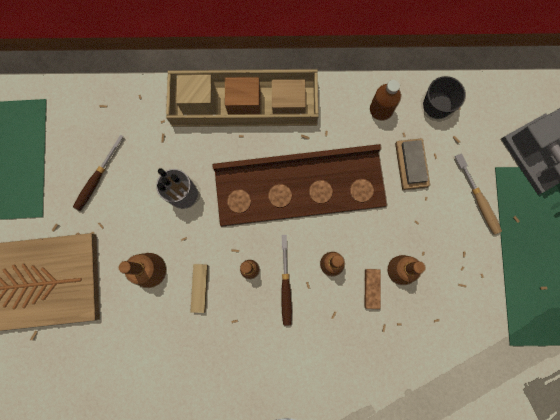

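Pot is at the left (+y) end in the top view at (173,187); pads at about (239,201), (280,195), (320,191), (362,190); mallets at about (145,270), (249,269), (332,263), (405,269).

```bash
cat > h.py <<'E'
import numpy as np, cv2
from scipy.spatial.transform import Rotation as R
from cell import status, vision
class Cam:
    def __init__(s,n):
        p=vision.camera_params(n); s.f=210/np.tan(np.radians(p['fovy']/2)); s.cx,s.cy=p['cx'],p['cy']
        s.e=np.array(p['eye']); s.R=R.from_euler('xyz',p['orientation'],degrees=True).as_matrix()
    def ray(s,u,v):
        return s.R@np.array([(u-s.cx)/s.f,(v-s.cy)/s.f,1])
    def plane(s,u,v,z):
        d=s.ray(u,v); return s.e+d*(z-s.e[2])/d[2]
    def proj(s,P):
        c=s.R.T@(np.array(P)-s.e); return s.f*c[:2]/c[2]+[s.cx,s.cy]
E
python3 - <<'E'
from h import *
t=Cam('top');s=Cam('scene')
print(t.f,s.f)
o=status.get_obs(); print('tcp proj',t.proj(o['tool_pos']))
for u,v in [(239,201),(280,195),(320,191),(362,190)]:
    P=t.plane(u,v,.018);print(P,s.proj(P))
for u,v in [(145,270),(249,269),(332,263),(405,269)]:
    P=t.plane(u,v,.0);print(P,s.proj(P))
im=cv2.imread('pics/top0.png')
cv2.imwrite('pics/tz1.png',cv2.resize(im[140:300,110:250],None,fx=4,fy=4*.9,interpolation=cv2.INTER_CUBIC)[:600])
cv2.imwrite('pics/tz2.png',cv2.resize(im[220:300,110:310],None,fx=4,fy=4,interpolation=cv2.INTER_CUBIC))
cv2.imwrite('pics/tz3.png',cv2.resize(im[220:300,280:480],None,fx=4,fy=4,interpolation=cv2.INTER_CUBIC))
cv2.imwrite('pics/tz4.png',cv2.resize(im[140:230,205:395],None,fx=4,fy=4,interpolation=cv2.INTER_CUBIC))
im=cv2.imread('pics/scene0.png')
cv2.imwrite('pics/sz1.png',cv2.resize(im[110:260,100:250],None,fx=4,fy=4,interpolation=cv2.INTER_CUBIC))
cv2.imwrite('pics/sz2.png',cv2.resize(im[110:240,260:430],None,fx=4,fy=4,interpolation=cv2.INTER_CUBIC))
E
```

```text
462.3265631866447 465.3085857821855
tcp proj [611.56391056 358.11003395]
[0.60722363 0.10780144 0.018     ] [332.37824362 234.42277479]
[0.62107192 0.01040955 0.018     ] [293.57372601 249.48347136]
[ 0.63012006 -0.08483323  0.018     ] [250.71355855 264.39147902]
[ 0.63185543 -0.18477487  0.018     ] [199.79229642 279.06235069]
[0.44660203 0.32976918 0.        ] [374.94894256 186.60457043]
[0.44747953 0.0844315  0.        ] [288.56732028 206.94949434]
[ 0.4603641 -0.1113119  0.       ] [210.12583812 228.72579275]
[ 0.44528919 -0.28255934  0.        ] [127.81552118 243.80904022]
```

View pics/tz2.png

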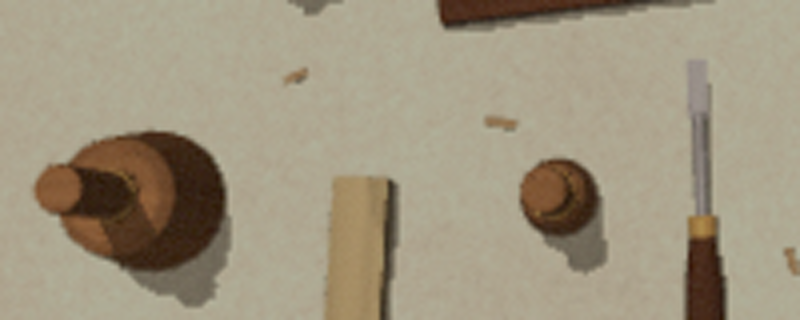

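View pics/tz3.png

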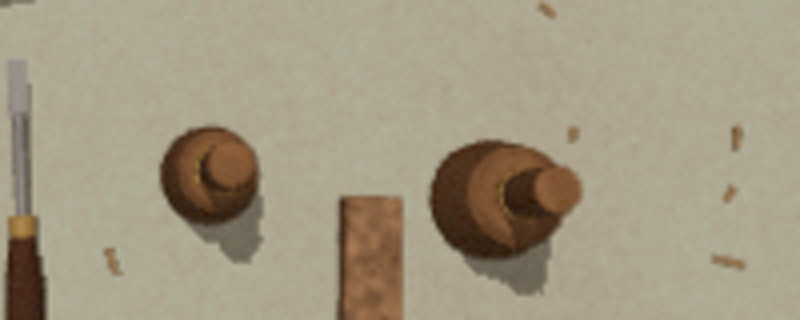

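View pics/tz4.png

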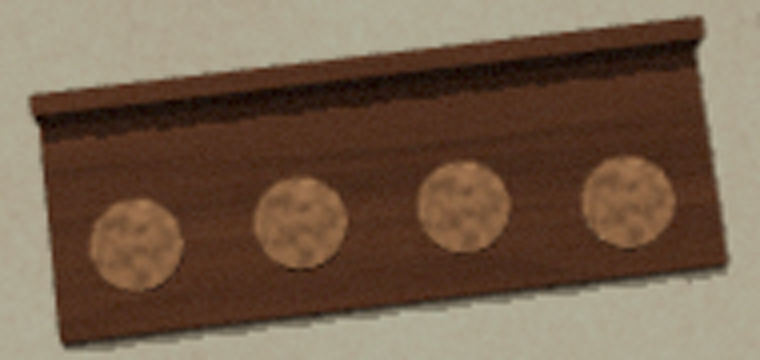

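View pics/sz1.png

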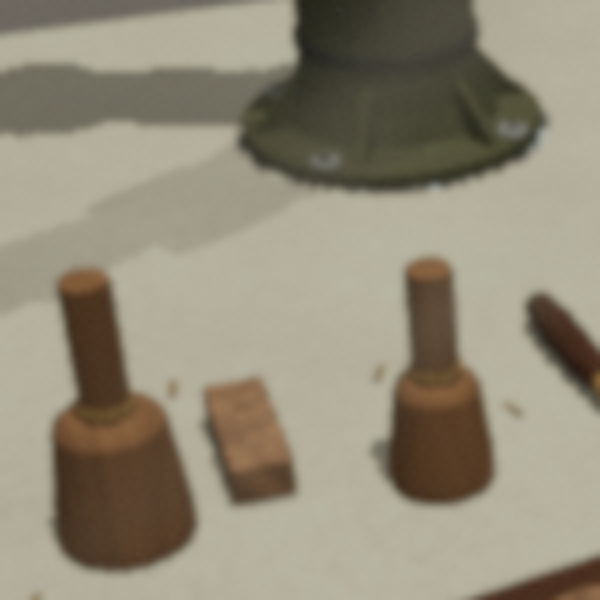

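View pics/sz2.png

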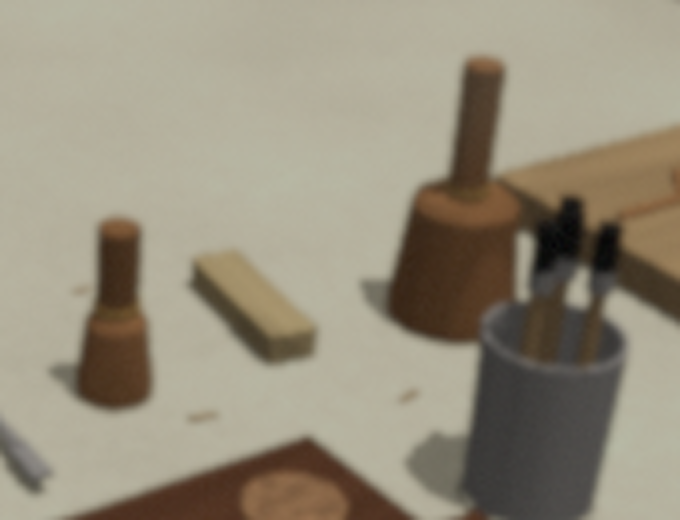

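```bash
cat > meas.py <<'E'
from h import *
from scipy.optimize import least_squares
t=Cam('top');s=Cam('scene')
def pads(im,cam):
    hsv=cv2.cvtColor(im,cv2.COLOR_BGR2HSV)
    m=((hsv[:,:,0]<20)&(hsv[:,:,1]>70)&(hsv[:,:,2]>100)).astype(np.uint8)*255
    m=cv2.morphologyEx(m,cv2.MORPH_CLOSE,np.ones((3,3)))
    m=cv2.morphologyEx(m,cv2.MORPH_OPEN,np.ones((3,3)))
    return m
if __name__=='__main__':
  for n,cam,guess in (('top0',t,[(239,201),(280,195),(320,191),(362,190),(125,267.5),(247,266.5),(337.5,261),(419,267.5)]),('scene0',s,[(334,236),(294,251),(251,266),(201,281)])):
    im=cv2.imread(f'pics/{n}.png');m=pads(im,cam)
    cv2.imwrite(f'pics/m_{n}.png',m)
    c,_=cv2.findContours(m,cv2.RETR_EXTERNAL,cv2.CHAIN_APPROX_NONE)
    for g in guess:
        for k in c:
            if cv2.pointPolygonTest(k,(float(g[0]),float(g[1])),False)>=0 and len(k)>5:
                e=cv2.fitEllipse(k); P=cam.plane(*e[0],.018)
                print(n,g,np.round(e[0],1),np.round(e[1],1),np.round(P,4))
E
python3 meas.py
```

```text
top0 (239, 201) [238.5 200.7] [22.1 22.8] [0.608  0.1089 0.018 ]
top0 (280, 195) [279.6 195.1] [22.  22.8] [0.6209 0.0114 0.018 ]
top0 (320, 191) [320.4 191.1] [22.  22.5] [ 0.6298 -0.0858  0.018 ]
top0 (362, 190) [361.5 189.9] [21.9 22.7] [ 0.6322 -0.1835  0.018 ]
top0 (125, 267.5) [136.4 267.6] [25.3 31.4] [0.4516 0.3445 0.018 ]
top0 (247, 266.5) [246.3 266. ] [10.1 15.4] [0.4537 0.0892 0.018 ]
top0 (337.5, 261) [333.7 259.6] [14.5 20.5] [ 0.4673 -0.1136  0.018 ]
top0 (419, 267.5) [409.6 266.8] [20.6 27. ] [ 0.4497 -0.2889  0.018 ]
scene0 (334, 236) [333.  235.5] [15.3 26.7] [0.6111 0.107  0.018 ]
scene0 (294, 251) [293.9 250.2] [17.  28.2] [0.6236 0.0099 0.018 ]
scene0 (251, 266) [250.1 265.4] [18.9 28.9] [ 0.6325 -0.087   0.018 ]
scene0 (201, 281) [200.1 279.7] [20.9 30.4] [ 0.6338 -0.1848  0.018 ]
```

View pics/m_top0.png

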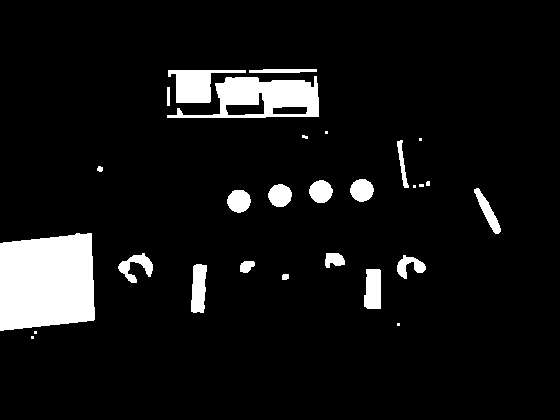

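Run:
```python
from h import *
t=Cam('top');s=Cam('scene')
for n,a,b,z in [('D',(124.6,267.1),(380.5,126.3),.17),('A',(246.6,266.2),(289.8,167.3),.11),('B',(337.2,260.9),(207,176.8),.13),('C',(418.9,267.2),(120.8,180),.15)]:
    d1,d2=t.ray(*a),s.ray(*b)
    q=np.linalg.lstsq(np.c_[d1,-d2],s.e-t.e,rcond=None)[0]
    print(n,np.round(t.plane(*a,z),4),np.round(s.plane(*b,z),4),'tri',np.round(t.e+q[0]*d1,4),np.round(s.e+q[1]*d2,4))
```

```text
D [0.446  0.3186 0.17  ] [0.4571 0.312  0.17  ] tri [0.4463 0.3205 0.1646] [0.4463 0.3206 0.1647]
A [0.4491 0.0804 0.11  ] [0.4576 0.0791 0.11  ] tri [0.4493 0.0808 0.1056] [0.4502 0.0828 0.1058]
B [ 0.458  -0.1099  0.13  ] [ 0.4652 -0.1112  0.13  ] tri [ 0.4582 -0.1102  0.1264] [ 0.4585 -0.1093  0.1263]
C [ 0.4431 -0.2732  0.15  ] [ 0.4505 -0.2737  0.15  ] tri [ 0.4433 -0.2742  0.1466] [ 0.4435 -0.2732  0.1464]
```

Request:
{"api": "step_arm", "payload": {"series": [{"x": 0.274,"y": 0.289,"z": 0.05,"az": 70,"claw": 100},{"x": 0.274,"y": 0.289,"z": 0.05,"az": 70,"claw": 100},{"x": 0.274,"y": 0.289,"z": 0.05,"az": 70,"claw": 100},{"x": 0.274,"y": 0.289,"z": 0.05,"az": 70,"claw": 100},{"x": 0.274,"y": 0.289,"z": 0.05,"az": 70,"claw": 100},{"x": 0.274,"y": 0.289,"z": 0.05,"az": 70,"claw": 100},{"x": 0.274,"y": 0.289,"z": 0.05,"az": 70,"claw": 100},{"x": 0.274,"y": 0.289,"z": 0.05,"az": 70,"claw": 100},{"x": 0.274,"y": 0.289,"z": 0.05,"az": 70,"claw": 100},{"x": 0.274,"y": 0.289,"z": 0.05,"az": 70,"claw": 100},{"x": 0.274,"y": 0.289,"z": 0.05,"az": 70,"claw": 100},{"x": 0.274,"y": 0.289,"z": 0.05,"az": 70,"claw": 100}]}}

```text
invalid input
```

Request:
{"api": "step_arm", "payload": {"series": [{"ax": 0,"ay": 0,"az": 70,"x": 0.274,"y": 0.289,"z": 0.05,"claw": 100},{"ax": 0,"ay": 0,"az": 70,"x": 0.274,"y": 0.289,"z": 0.05,"claw": 100}]}}

```text
time_s: 0.3
tool_pos: [0.3427, -0.5167, 0.242]
tool_rot: [-179.9, 0.0, 42.4]
force: [2.3, 0.0, 0.4]
grip_width: 0.0871
```

Request:
{"api": "step_arm", "payload": {"series": [{"ax": 0,"ay": 0,"az": 53,"x": 0.207,"y": 0.217,"z": 0.037,"claw": 100},{"ax": 0,"ay": 0,"az": 53,"x": 0.207,"y": 0.217,"z": 0.037,"claw": 100},{"ax": 0,"ay": 0,"az": 53,"x": 0.207,"y": 0.217,"z": 0.037,"claw": 100},{"ax": 0,"ay": 0,"az": 53,"x": 0.207,"y": 0.217,"z": 0.037,"claw": 100},{"ax": 0,"ay": 0,"az": 53,"x": 0.207,"y": 0.217,"z": 0.037,"claw": 100},{"ax": 0,"ay": 0,"az": 53,"x": 0.207,"y": 0.217,"z": 0.037,"claw": 100},{"ax": 0,"ay": 0,"az": 53,"x": 0.207,"y": 0.217,"z": 0.037,"claw": 100}]}}

```text
time_s: 1.0
tool_pos: [0.5563, -0.2906, 0.2807]
tool_rot: [179.7, -0.2, 96.2]
force: [-0.1, 0.8, 0.3]
grip_width: 0.0867
```

Request:
{"api": "step_arm", "payload": {"series": [{"ax": 0,"ay": 0,"az": 0,"x": 0,"y": 0.4,"z": 0,"claw": 100},{"ax": 0,"ay": 0,"az": 0,"x": 0,"y": 0.4,"z": 0,"claw": 100},{"ax": 0,"ay": 0,"az": 0,"x": 0,"y": 0.4,"z": 0,"claw": 100},{"ax": 0,"ay": 0,"az": 0,"x": 0,"y": 0.4,"z": 0,"claw": 100},{"ax": 0,"ay": 0,"az": 0,"x": 0,"y": 0.4,"z": 0,"claw": 100},{"ax": 0,"ay": 0,"az": 0,"x": 0,"y": 0.4,"z": 0,"claw": 100},{"ax": 0,"ay": 0,"az": 0,"x": 0,"y": 0.4,"z": 0,"claw": 100},{"ax": 0,"ay": 0,"az": 0,"x": 0,"y": 0.4,"z": 0,"claw": 100},{"ax": 0,"ay": 0,"az": 0,"x": 0,"y": 0.4,"z": 0,"claw": 100}]}}

```text
time_s: 1.9
tool_pos: [0.5488, 0.11, 0.2803]
tool_rot: [180.0, -0.3, 96.0]
force: [0.5, 0.9, 0.5]
grip_width: 0.0868
```

Request:
{"api": "step_arm", "payload": {"series": [{"ax": 0,"ay": 0,"az": 0,"x": -0.103,"y": 0.21,"z": 0,"claw": 100},{"ax": 0,"ay": 0,"az": 0,"x": -0.103,"y": 0.21,"z": 0,"claw": 100},{"ax": 0,"ay": 0,"az": 0,"x": -0.103,"y": 0.21,"z": 0,"claw": 100},{"ax": 0,"ay": 0,"az": 0,"x": -0.103,"y": 0.21,"z": 0,"claw": 100},{"ax": 0,"ay": 0,"az": 0,"x": -0.103,"y": 0.21,"z": 0,"claw": 100},{"ax": 0,"ay": 0,"az": 0,"x": -0.103,"y": 0.21,"z": 0,"claw": 100},{"ax": 0,"ay": 0,"az": 0,"x": -0.103,"y": 0.21,"z": 0,"claw": 100}]}}

```text
time_s: 2.6
tool_pos: [0.4475, 0.3102, 0.2797]
tool_rot: [-180.0, 0.1, 95.4]
force: [0.0, -0.5, -0.1]
grip_width: 0.087
```

Run:
```python
from h import *
o=status.get_obs(); print(o['tool_pos'],o['tool_rot'],o['qpos'])
im=vision.read_camera('scene')[:,:,::-1]
cv2.imwrite('pics/s1.png',im)
o=status.get_obs(); print(o['tool_pos'],o['tool_rot'])
print(Cam('scene').proj(o['tool_pos']))
im=vision.read_camera('top')[:,:,::-1]; cv2.imwrite('pics/t1.png',im);print(Cam('top').proj(o['tool_pos']))
```

```text
[0.44753679 0.31024857 0.2797229 ] [-1.79990478e+02  5.17765834e-02  9.53652439e+01] [  7.61556863   8.38517761 -49.5121852   92.50383345   6.46513781
  82.11756075 -37.12167559]
[0.44843562 0.30896352 0.27960308] [-1.79983799e+02  7.09165528e-02  9.52021929e+01]
[383.64758467  78.45888011]
[108.42221248 263.00001903]
```

View pics/s1.png

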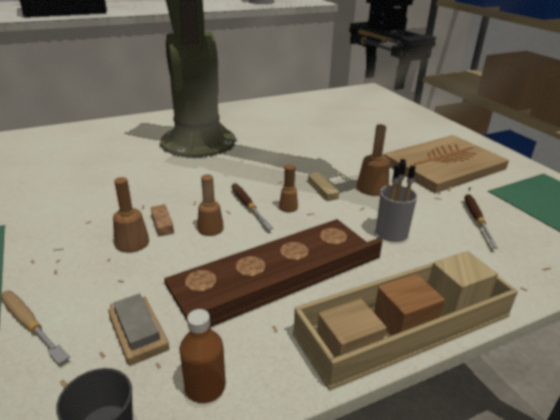

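View pics/t1.png

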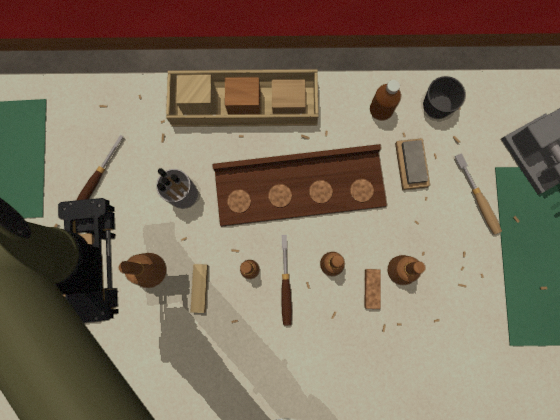

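The gripper (top view about (95,262)) hangs beyond mallet D with its jaws opening along x; everything else is undisturbed.

Request:
{"api": "step_arm", "payload": {"series": [{"ax": 0,"ay": 0,"az": 0,"x": -0.002,"y": 0.011,"z": 0,"claw": 100},{"ax": 0,"ay": 0,"az": 0,"x": -0.002,"y": 0.011,"z": -0.03,"claw": 100},{"ax": 0,"ay": 0,"az": 0,"x": -0.002,"y": 0.011,"z": -0.06,"claw": 100},{"ax": 0,"ay": 0,"az": 0,"x": -0.002,"y": 0.011,"z": -0.09,"claw": 100},{"ax": 0,"ay": 0,"az": 0,"x": -0.002,"y": 0.011,"z": -0.09,"claw": 100}]}}

```text
time_s: 3.2
tool_pos: [0.4442, 0.319, 0.1861]
tool_rot: [-179.6, 0.2, 95.2]
force: [0.2, -0.4, -0.3]
grip_width: 0.0868
```

Run:
```python
from h import *
im=vision.read_camera('scene')[:,:,::-1]
cv2.imwrite('pics/s2.png',cv2.resize(im[60:220,300:460],None,fx=3.7,fy=3.7,interpolation=cv2.INTER_CUBIC))
im=vision.read_camera('top')[:,:,::-1]; cv2.imwrite('pics/t2.png',cv2.resize(im[180:340,40:240],None,fx=3.7,fy=3.7,interpolation=cv2.INTER_CUBIC))
o=status.get_obs(); print(o['tool_pos'],o['tool_rot'])
```

```text
[0.44611943 0.32115247 0.19035718] [-1.79963721e+02 -1.48713584e-02  9.52201368e+01]
```

View pics/s2.png

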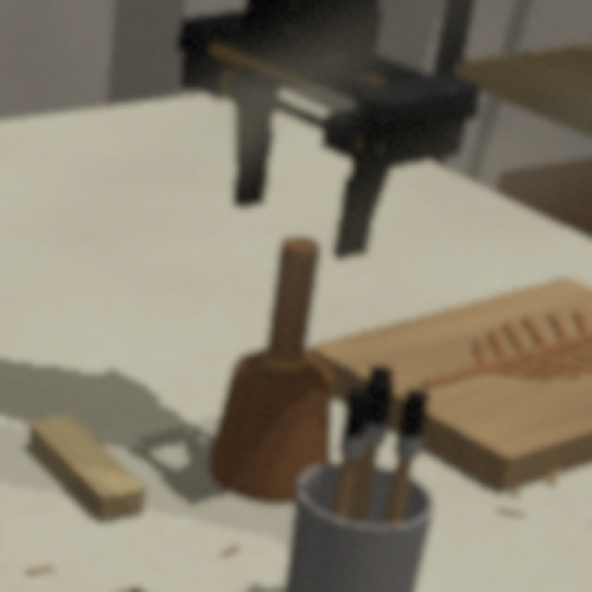

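View pics/t2.png

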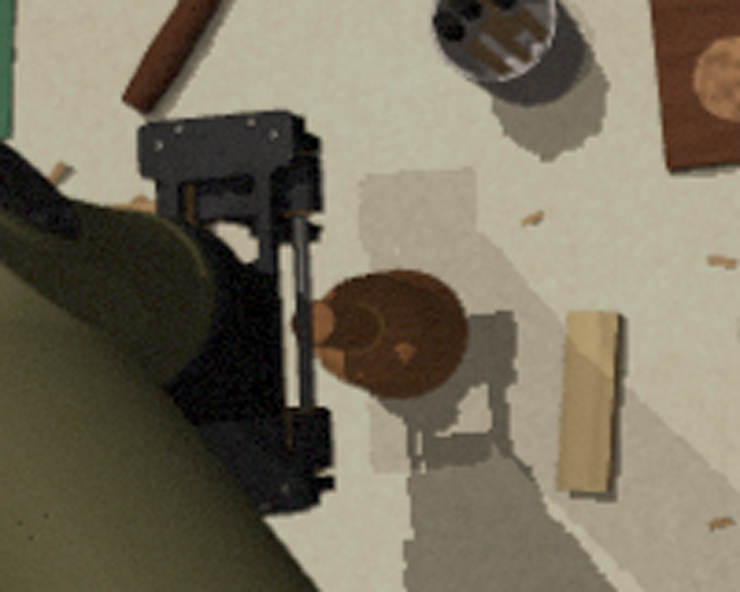

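Fingertips at zoom (248,203) and (350,252) straddle the handle top at (300,243). Lower and partially close.

Request:
{"api": "step_arm", "payload": {"series": [{"ax": 0,"ay": 0,"az": 0,"x": 0,"y": 0,"z": -0.03,"claw": 80},{"ax": 0,"ay": 0,"az": 0,"x": 0,"y": 0,"z": -0.06,"claw": 60},{"ax": 0,"ay": 0,"az": 0,"x": 0,"y": 0,"z": -0.07,"claw": 45},{"ax": 0,"ay": 0,"az": 0,"x": 0,"y": 0,"z": -0.07,"claw": 45},{"ax": 0,"ay": 0,"az": 0,"x": 0,"y": 0,"z": -0.07,"claw": 45}], "squeeze": 25}}

```text
time_s: 3.8
tool_pos: [0.4468, 0.3222, 0.1219]
tool_rot: [179.9, -0.1, 95.3]
force: [-0.5, -0.2, 0.0]
grip_width: 0.0551
```

```bash
cat > pic.py <<'E'
import sys
from h import *
n,cam,x0,y0,w,hh,k=sys.argv[1],sys.argv[2],*map(int,sys.argv[3:8])
im=vision.read_camera(cam)[:,:,::-1]; cv2.imwrite(f'pics/{n}_full.png',im)
cv2.imwrite(f'pics/{n}.png',cv2.resize(im[y0:y0+hh,x0:x0+w],None,fx=k,fy=k,interpolation=cv2.INTER_CUBIC))
o=status.get_obs(); print(o['time_s'],o['tool_pos'],o['tool_rot'],o['grip_width'],o['force'])
E
python3 pic.py s3 scene 320 80 120 120 5
```

```text
3.85 [0.44697097 0.32225882 0.12208628] [ 1.79835298e+02 -8.15462399e-02  9.52609353e+01] 0.05132399390113484 [0.10702689 0.21743184 0.54233392]
```

View pics/s3.png

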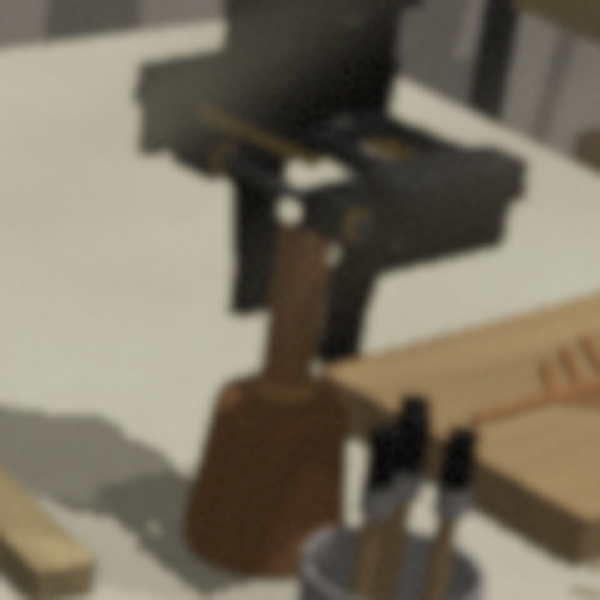

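Jaws sit on both sides of the handle, nearly centred (finger centres at zoom x≈255 and 352, handle at 300). Close and lift.

Request:
{"api": "step_arm", "payload": {"series": [{"ax": 0,"ay": 0,"az": 0,"x": 0,"y": 0,"z": 0,"claw": 0},{"ax": 0,"ay": 0,"az": 0,"x": 0,"y": 0,"z": 0,"claw": 0},{"ax": 0,"ay": 0,"az": 0,"x": 0,"y": 0,"z": 0,"claw": 0},{"ax": 0,"ay": 0,"az": 0,"x": 0,"y": 0,"z": 0,"claw": 0},{"ax": 0,"ay": 0,"az": 0,"x": 0,"y": 0,"z": 0,"claw": 0},{"ax": 0,"ay": 0,"az": 0,"x": 0,"y": 0,"z": 0,"claw": 0},{"ax": 0,"ay": 0,"az": 0,"x": 0,"y": 0,"z": 0,"claw": 0},{"ax": 0,"ay": 0,"az": 0,"x": 0,"y": 0,"z": 0,"claw": 0}], "squeeze": 30}}

```text
time_s: 4.65
tool_pos: [0.4463, 0.3215, 0.1205]
tool_rot: [179.9, -0.0, 95.3]
force: [0.9, -0.4, 4.5]
grip_width: 0.0253
```

Request:
{"api": "step_arm", "payload": {"series": [{"ax": 0,"ay": 0,"az": 0,"x": 0,"y": 0,"z": 0.01,"claw": 0},{"ax": 0,"ay": 0,"az": 0,"x": 0,"y": 0,"z": 0.03,"claw": 0},{"ax": 0,"ay": 0,"az": 0,"x": 0,"y": 0,"z": 0.05,"claw": 0},{"ax": 0,"ay": 0,"az": 0,"x": 0,"y": 0,"z": 0.07,"claw": 0},{"ax": 0,"ay": 0,"az": 0,"x": 0,"y": 0,"z": 0.07,"claw": 0},{"ax": 0,"ay": 0,"az": 0,"x": 0,"y": 0,"z": 0.07,"claw": 0}]}}

```text
time_s: 5.25
tool_pos: [0.4452, 0.3208, 0.1892]
tool_rot: [-179.9, 0.1, 95.3]
force: [-0.3, -0.4, -4.5]
grip_width: 0.0253
```

```bash
python3 pic.py s4 scene 320 40 120 150 4
```

```text
5.3 [0.4448814  0.32050877 0.18858364] [-1.79866795e+02  7.84130308e-02  9.52772510e+01] 0.02534671664239996 [ 0.49430561 -0.31013447 -3.60499438]
```

View pics/s4.png

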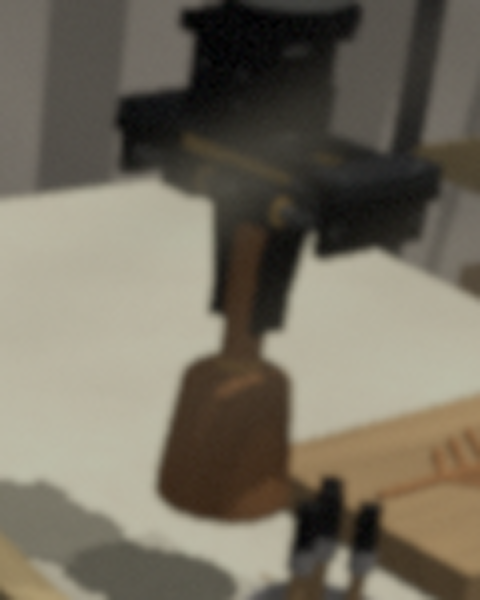

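Run:
```python
from h import *
s=Cam('scene');P=np.array([.4451,.3206,.189])
for dz in(-.12,-.035,0,.011,.04): 
  q=s.proj(P+[0,0,dz]); print(dz,q,(q-[320,40])*4)
```

```text
-0.12 [375.05706795 162.63342049] [220.22827182 490.53368194]
-0.035 [379.60847865 130.34672441] [238.43391461 361.38689763]
0 [381.59266984 116.27131304] [246.37067936 305.08525216]
0.011 [382.23038991 111.74746858] [248.92155965 286.98987431]
0.04 [383.9452271  99.5827946] [255.78090842 238.33117841]
```

Mallet D hangs upright from the jaws (axis within a few px of the projected tool axis). Carry it to the far pad (P4).

Request:
{"api": "step_arm", "payload": {"series": [{"ax": 0,"ay": 0,"az": 0,"x": 0.004,"y": -0.01,"z": 0,"claw": 0},{"ax": 0,"ay": 0,"az": 0,"x": 0.011,"y": -0.03,"z": 0,"claw": 0},{"ax": 0,"ay": 0,"az": 0,"x": 0.022,"y": -0.06,"z": 0,"claw": 0},{"ax": 0,"ay": 0,"az": 0,"x": 0.033,"y": -0.09,"z": 0,"claw": 0},{"ax": 0,"ay": 0,"az": 0,"x": 0.044,"y": -0.12,"z": 0,"claw": 0},{"ax": 0,"ay": 0,"az": 0,"x": 0.056,"y": -0.15,"z": 0,"claw": 0},{"ax": 0,"ay": 0,"az": 0,"x": 0.067,"y": -0.18,"z": 0,"claw": 0},{"ax": 0,"ay": 0,"az": 0,"x": 0.078,"y": -0.21,"z": 0,"claw": 0},{"ax": 0,"ay": 0,"az": 0,"x": 0.089,"y": -0.24,"z": 0,"claw": 0},{"ax": 0,"ay": 0,"az": 0,"x": 0.1,"y": -0.27,"z": 0,"claw": 0},{"ax": 0,"ay": 0,"az": 0,"x": 0.111,"y": -0.3,"z": 0,"claw": 0}]}}

```text
time_s: 6.4
tool_pos: [0.5563, 0.0188, 0.1888]
tool_rot: [-179.9, 0.0, 95.2]
force: [0.6, 0.1, -3.0]
grip_width: 0.0254
```

Request:
{"api": "step_arm", "payload": {"series": [{"ax": 0,"ay": 0,"az": 0,"x": 0.011,"y": -0.03,"z": 0,"claw": 0},{"ax": 0,"ay": 0,"az": 0,"x": 0.022,"y": -0.06,"z": 0,"claw": 0},{"ax": 0,"ay": 0,"az": 0,"x": 0.033,"y": -0.09,"z": 0,"claw": 0},{"ax": 0,"ay": 0,"az": 0,"x": 0.044,"y": -0.12,"z": 0,"claw": 0},{"ax": 0,"ay": 0,"az": 0,"x": 0.055,"y": -0.15,"z": 0,"claw": 0},{"ax": 0,"ay": 0,"az": 0,"x": 0.066,"y": -0.18,"z": 0,"claw": 0},{"ax": 0,"ay": 0,"az": 0,"x": 0.073,"y": -0.2,"z": 0,"claw": 0},{"ax": 0,"ay": 0,"az": 0,"x": 0.076,"y": -0.205,"z": 0,"claw": 0},{"ax": 0,"ay": 0,"az": 0,"x": 0.076,"y": -0.205,"z": 0,"claw": 0},{"ax": 0,"ay": 0,"az": 0,"x": 0.076,"y": -0.205,"z": 0,"claw": 0}]}}

```text
time_s: 7.4
tool_pos: [0.6323, -0.1816, 0.1894]
tool_rot: [-179.9, -0.1, 95.4]
force: [-0.2, 1.9, -3.2]
grip_width: 0.0252
```

```bash
python3 pic.py s5 scene 130 100 150 220 2; python3 pic.py t5 top 300 130 150 150 4;  python3 - <<'E'
from h import *
o=status.get_obs();s=Cam('scene')
for dz in(-.12,-.035,0): print(s.proj(o['tool_pos']+[0,0,dz]))
E
```

```text
7.45 [ 0.6324987  -0.18133179  0.18975385] [-1.79965053e+02 -8.55289772e-02  9.54239781e+01] 0.025324562564992846 [ 0.15567376 -0.43222814 -2.79867961]
7.5 [ 0.63264719 -0.18139045  0.19003213] [-1.79989875e+02 -5.63417000e-02  9.54362227e+01] 0.02540975224241487 [ 0.63255847  0.99189109 -3.79378141]
[199.63296847 256.06136553]
[195.88112966 215.36667312]
[194.2055641  197.19248479]
```

View pics/s5.png

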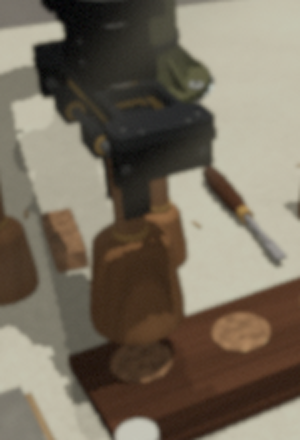

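View pics/t5.png

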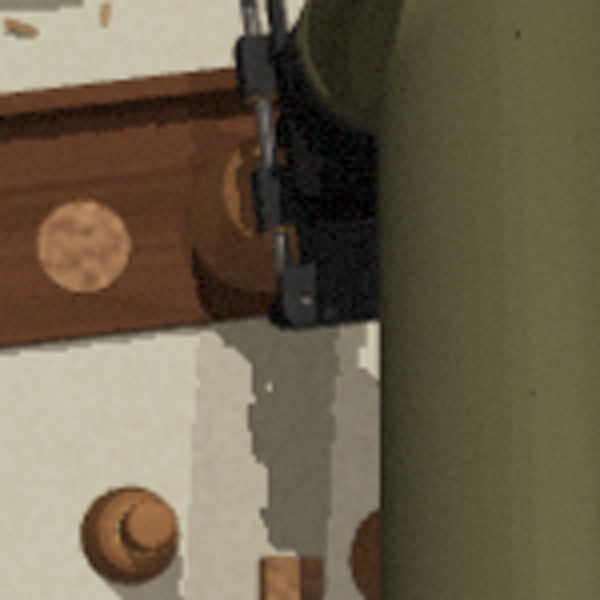

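Mallet D is above pad P4 (pad at (200,281), mallet axis ~(193–200)); lower it.

Request:
{"api": "step_arm", "payload": {"series": [{"ax": 0,"ay": 0,"az": 0,"x": 0,"y": -0.002,"z": -0.015,"claw": 0},{"ax": 0,"ay": 0,"az": 0,"x": 0,"y": -0.002,"z": -0.03,"claw": 0},{"ax": 0,"ay": 0,"az": 0,"x": 0,"y": -0.002,"z": -0.04,"claw": 0},{"ax": 0,"ay": 0,"az": 0,"x": 0,"y": -0.002,"z": -0.045,"claw": 0},{"ax": 0,"ay": 0,"az": 0,"x": 0,"y": -0.002,"z": -0.049,"claw": 0},{"ax": 0,"ay": 0,"az": 0,"x": 0,"y": -0.002,"z": -0.05,"claw": 0},{"ax": 0,"ay": 0,"az": 0,"x": 0,"y": -0.002,"z": -0.05,"claw": 0},{"ax": 0,"ay": 0,"az": 0,"x": 0,"y": -0.002,"z": -0.05,"claw": 0}]}}

```text
time_s: 8.3
tool_pos: [0.6332, -0.1858, 0.1407]
tool_rot: [179.9, 0.0, 95.3]
force: [0.6, -0.2, -4.1]
grip_width: 0.0255
```

```bash
python3 pic.py s6 scene 130 150 150 150 4
```

```text
8.35 [ 0.63316445 -0.18584613  0.14065858] [1.79942205e+02 2.62228281e-02 9.52671830e+01] 0.025467446181951958 [ 0.54105412  0.6673535  -3.36215614]
```

View pics/s6.png

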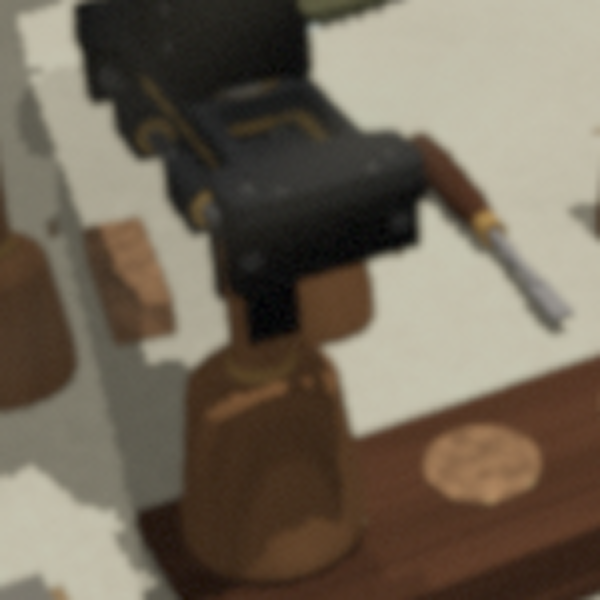

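Request:
{"api": "step_arm", "payload": {"series": [{"ax": 0,"ay": 0,"az": 0,"x": 0,"y": 0.003,"z": 0,"claw": 0},{"ax": 0,"ay": 0,"az": 0,"x": 0,"y": 0.003,"z": -0.001,"claw": 0},{"ax": 0,"ay": 0,"az": 0,"x": 0,"y": 0.003,"z": -0.002,"claw": 0},{"ax": 0,"ay": 0,"az": 0,"x": 0,"y": 0.003,"z": -0.002,"claw": 0},{"ax": 0,"ay": 0,"az": 0,"x": 0,"y": 0.003,"z": -0.002,"claw": 0}]}}

```text
time_s: 8.85
tool_pos: [0.6331, -0.1824, 0.1386]
tool_rot: [180.0, -0.0, 95.3]
force: [-0.9, 0.3, 0.2]
grip_width: 0.0256
```

Force has gone to zero: it stands on the pad. Open gently, then rise.

Request:
{"api": "step_arm", "payload": {"series": [{"ax": 0,"ay": 0,"az": 0,"x": 0,"y": 0,"z": 0,"claw": 35},{"ax": 0,"ay": 0,"az": 0,"x": 0,"y": 0,"z": 0,"claw": 60},{"ax": 0,"ay": 0,"az": 0,"x": 0,"y": 0,"z": 0,"claw": 85},{"ax": 0,"ay": 0,"az": 0,"x": 0,"y": 0,"z": 0,"claw": 85},{"ax": 0,"ay": 0,"az": 0,"x": 0,"y": 0,"z": 0.03,"claw": 85},{"ax": 0,"ay": 0,"az": 0,"x": 0,"y": 0,"z": 0.07,"claw": 100},{"ax": 0,"ay": 0,"az": 0,"x": 0,"y": 0,"z": 0.11,"claw": 100},{"ax": 0,"ay": 0,"az": 0,"x": 0,"y": 0,"z": 0.14,"claw": 100}]}}

```text
time_s: 9.65
tool_pos: [0.6334, -0.1828, 0.2811]
tool_rot: [179.8, 0.1, 95.3]
force: [0.8, 0.1, 0.4]
grip_width: 0.0788
```

Request:
{"api": "step_arm", "payload": {"series": [{"ax": 0,"ay": 0,"az": 0,"x": -0.19,"y": -0.09,"z": 0,"claw": 100},{"ax": 0,"ay": 0,"az": 0,"x": -0.19,"y": -0.09,"z": 0,"claw": 100},{"ax": 0,"ay": 0,"az": 0,"x": -0.19,"y": -0.09,"z": 0,"claw": 100},{"ax": 0,"ay": 0,"az": 0,"x": -0.19,"y": -0.09,"z": 0,"claw": 100},{"ax": 0,"ay": 0,"az": 0,"x": -0.19,"y": -0.09,"z": 0,"claw": 100},{"ax": 0,"ay": 0,"az": 0,"x": -0.19,"y": -0.09,"z": -0.03,"claw": 100},{"ax": 0,"ay": 0,"az": 0,"x": -0.19,"y": -0.09,"z": -0.06,"claw": 100},{"ax": 0,"ay": 0,"az": 0,"x": -0.19,"y": -0.09,"z": -0.09,"claw": 100},{"ax": 0,"ay": 0,"az": 0,"x": -0.19,"y": -0.09,"z": -0.1,"claw": 100},{"ax": 0,"ay": 0,"az": 0,"x": -0.19,"y": -0.09,"z": -0.1,"claw": 100}]}}

```text
time_s: 10.65
tool_pos: [0.4424, -0.272, 0.1769]
tool_rot: [-179.9, -0.1, 95.3]
force: [0.3, 0.6, 1.2]
grip_width: 0.0869
```

```bash
python3 pic.py s7 scene 70 110 180 190 3; python3 pic.py t7 top 300 130 180 180 3
```

```text
10.7 [ 0.44327012 -0.27252488  0.17842754] [ 1.79986552e+02 -1.46583727e-02  9.53071891e+01] 0.0867196420316942 [0.64309036 0.25371569 0.62760116]
10.75 [ 0.44381491 -0.27290821  0.17932455] [1.79909430e+02 5.78774803e-02 9.52991950e+01] 0.08717946600766673 [-0.59514484  0.61388647 -0.81874788]
```

View pics/s7.png

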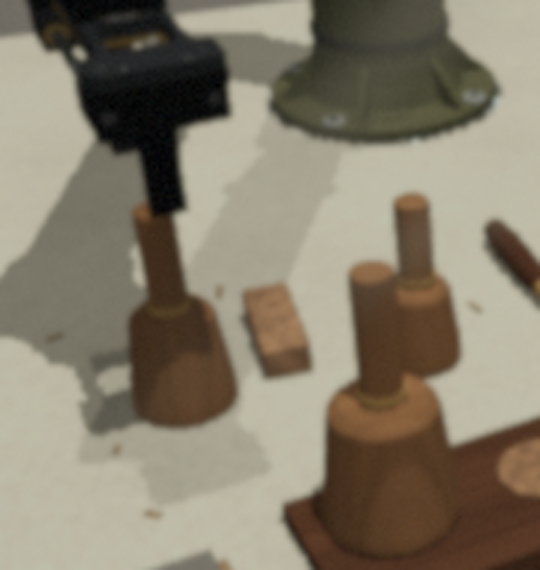

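View pics/t7.png

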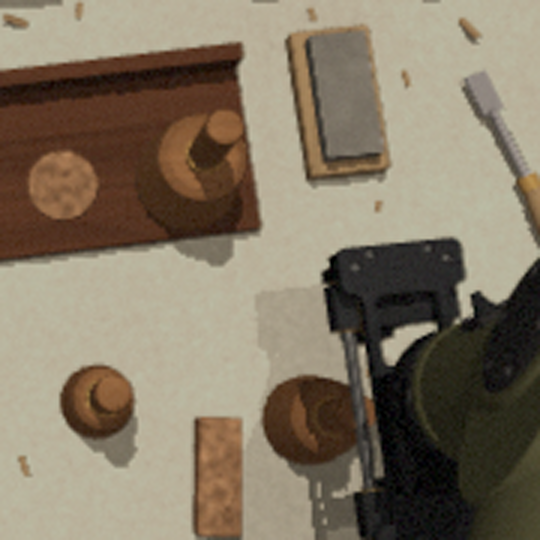

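Run:
```python
from h import *
t=Cam('top');s=Cam('scene')
print('D',t.plane(374.6,172,.188),'scene',s.plane(70+372/3,110+270/3,.188))
q=s.proj([.4435+.046,-.2727+.004,.171]);print((q-[70,110])*3)
q=s.proj([.4431,-.2735,.15]);print((q-[70,110])*3)
```

```text
D [ 0.63286954 -0.18335536  0.188     ] scene [ 0.63770033 -0.18336387  0.188     ]
[165.92157827 206.32430315]
[150.82561341 204.78130785]
```

Request:
{"api": "step_arm", "payload": {"series": [{"ax": 0,"ay": 0,"az": 0,"x": 0,"y": -0.001,"z": -0.03,"claw": 80},{"ax": 0,"ay": 0,"az": 0,"x": 0,"y": -0.001,"z": -0.06,"claw": 60},{"ax": 0,"ay": 0,"az": 0,"x": 0,"y": -0.001,"z": -0.074,"claw": 50},{"ax": 0,"ay": 0,"az": 0,"x": 0,"y": -0.001,"z": -0.075,"claw": 50},{"ax": 0,"ay": 0,"az": 0,"x": 0,"y": -0.001,"z": -0.075,"claw": 50}]}}

```text
time_s: 11.25
tool_pos: [0.4438, -0.2741, 0.1043]
tool_rot: [179.9, 0.1, 95.3]
force: [-0.4, -0.6, 0.9]
grip_width: 0.055
```

```bash
python3 pic.py s8 scene 70 110 130 150 4
```

```text
11.3 [ 0.44407856 -0.27433755  0.10477456] [1.79869688e+02 1.01267682e-01 9.52773056e+01] 0.05109156303977555 [ 0.13847714  0.80832641 -0.38771177]
```

View pics/s8.png

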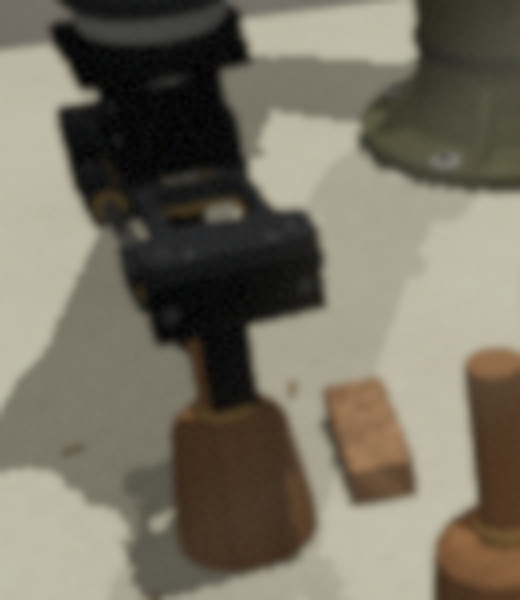

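D's handle top in the top view is within ~1 mm of pad P4's centre. Jaws are around C; close and lift.

Request:
{"api": "step_arm", "payload": {"series": [{"ax": 0,"ay": 0,"az": 0,"x": 0,"y": 0,"z": 0,"claw": 0},{"ax": 0,"ay": 0,"az": 0,"x": 0,"y": 0,"z": 0,"claw": 0},{"ax": 0,"ay": 0,"az": 0,"x": 0,"y": 0,"z": 0,"claw": 0},{"ax": 0,"ay": 0,"az": 0,"x": 0,"y": 0,"z": 0,"claw": 0},{"ax": 0,"ay": 0,"az": 0,"x": 0,"y": 0,"z": 0,"claw": 0},{"ax": 0,"ay": 0,"az": 0,"x": 0,"y": 0,"z": 0,"claw": 0},{"ax": 0,"ay": 0,"az": 0,"x": 0,"y": 0,"z": 0,"claw": 0},{"ax": 0,"ay": 0,"az": 0,"x": 0,"y": 0,"z": 0,"claw": 0}], "squeeze": 30}}

```text
time_s: 12.1
tool_pos: [0.4432, -0.274, 0.1036]
tool_rot: [180.0, 0.0, 95.3]
force: [0.6, -1.8, 4.6]
grip_width: 0.0258
```

Request:
{"api": "step_arm", "payload": {"series": [{"ax": 0,"ay": 0,"az": 0,"x": 0,"y": 0,"z": 0.01,"claw": 0},{"ax": 0,"ay": 0,"az": 0,"x": 0,"y": 0,"z": 0.03,"claw": 0},{"ax": 0,"ay": 0,"az": 0,"x": 0,"y": 0,"z": 0.05,"claw": 0},{"ax": 0,"ay": 0,"az": 0,"x": 0,"y": 0,"z": 0.07,"claw": 0},{"ax": 0,"ay": 0,"az": 0,"x": 0,"y": 0,"z": 0.07,"claw": 0},{"ax": 0,"ay": 0,"az": 0,"x": 0,"y": 0,"z": 0.07,"claw": 0}]}}

```text
time_s: 12.7
tool_pos: [0.4422, -0.2735, 0.1722]
tool_rot: [-179.9, -0.0, 95.3]
force: [-0.2, -0.0, -3.2]
grip_width: 0.0253
```

```bash
python3 pic.py s9 scene 70 90 130 150 4;python3 - <<'E'
from h import *
o=status.get_obs();s=Cam('scene')
for dz in(-.105,-.03,0): print((s.proj(o['tool_pos']+[0,0,dz])-[70,90])*4)
E
```

```text
12.75 [ 0.44179634 -0.27322929  0.17160902] [-1.79887606e+02 -8.86814836e-02  9.52726982e+01] 0.02502927438812003 [-0.44014902 -0.37354834 -3.89011222]
[228.57795671 499.18648663]
[204.11779737 367.23379389]
[193.70957143 311.08561346]
```

View pics/s9.png

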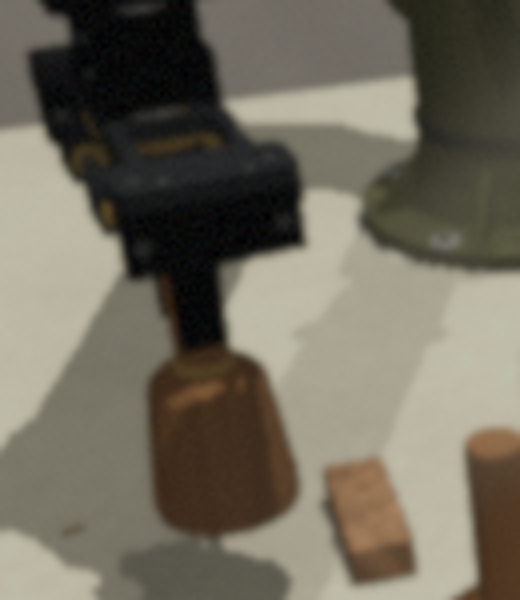

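C hangs upright on the tool axis. Carry to pad P3, bowing clear of B and D.

Request:
{"api": "step_arm", "payload": {"series": [{"ax": 0,"ay": 0,"az": 0,"x": 0.008,"y": 0.012,"z": 0,"claw": 0},{"ax": 0,"ay": 0,"az": 0,"x": 0.025,"y": 0.036,"z": 0,"claw": 0},{"ax": 0,"ay": 0,"az": 0,"x": 0.042,"y": 0.061,"z": 0,"claw": 0},{"ax": 0,"ay": 0,"az": 0,"x": 0.059,"y": 0.086,"z": 0,"claw": 0},{"ax": 0,"ay": 0,"az": 0,"x": 0.076,"y": 0.111,"z": 0,"claw": 0},{"ax": 0,"ay": 0,"az": 0,"x": 0.098,"y": 0.135,"z": 0,"claw": 0},{"ax": 0,"ay": 0,"az": 0,"x": 0.122,"y": 0.153,"z": 0,"claw": 0},{"ax": 0,"ay": 0,"az": 0,"x": 0.148,"y": 0.169,"z": 0,"claw": 0},{"ax": 0,"ay": 0,"az": 0,"x": 0.173,"y": 0.181,"z": 0,"claw": 0},{"ax": 0,"ay": 0,"az": 0,"x": 0.185,"y": 0.187,"z": 0,"claw": 0},{"ax": 0,"ay": 0,"az": 0,"x": 0.188,"y": 0.188,"z": 0,"claw": 0},{"ax": 0,"ay": 0,"az": 0,"x": 0.188,"y": 0.188,"z": 0,"claw": 0}]}}

```text
time_s: 13.95
tool_pos: [0.6301, -0.0855, 0.1721]
tool_rot: [-179.9, -0.0, 95.3]
force: [0.0, -0.1, -4.1]
grip_width: 0.0254
```

Request:
{"api": "step_arm", "payload": {"series": [{"ax": 0,"ay": 0,"az": 0,"x": 0,"y": 0,"z": -0.015,"claw": 0},{"ax": 0,"ay": 0,"az": 0,"x": 0,"y": 0,"z": -0.03,"claw": 0},{"ax": 0,"ay": 0,"az": 0,"x": 0,"y": 0,"z": -0.04,"claw": 0},{"ax": 0,"ay": 0,"az": 0,"x": 0,"y": 0,"z": -0.044,"claw": 0},{"ax": 0,"ay": 0,"az": 0,"x": 0,"y": 0,"z": -0.046,"claw": 0},{"ax": 0,"ay": 0,"az": 0,"x": 0,"y": 0,"z": -0.046,"claw": 0},{"ax": 0,"ay": 0,"az": 0,"x": 0,"y": 0,"z": -0.046,"claw": 0}]}}

```text
time_s: 14.65
tool_pos: [0.6312, -0.0857, 0.1276]
tool_rot: [179.9, 0.0, 95.3]
force: [0.7, -0.4, -2.8]
grip_width: 0.0255
```

```bash
python3 pic.py s10 scene 160 130 150 150 4;python3 - <<'E'
from h import *
o=status.get_obs();s=Cam('scene')
for P in (o['tool_pos']+[0,0,-.105],[.6298,-.0858,.018],[.6325,-.087,.018]): print((s.proj(P)-[160,130])*4)
E
```

```text
14.7 [ 0.63127571 -0.08568464  0.12772854] [1.79928541e+02 2.09945629e-02 9.52782873e+01] 0.02569803440957502 [ 0.46837468 -0.14760283 -3.34441067]
[361.94781772 531.59082528]
[360.7029637 537.696739 ]
[360.48358077 541.65880739]
```

View pics/s10.png

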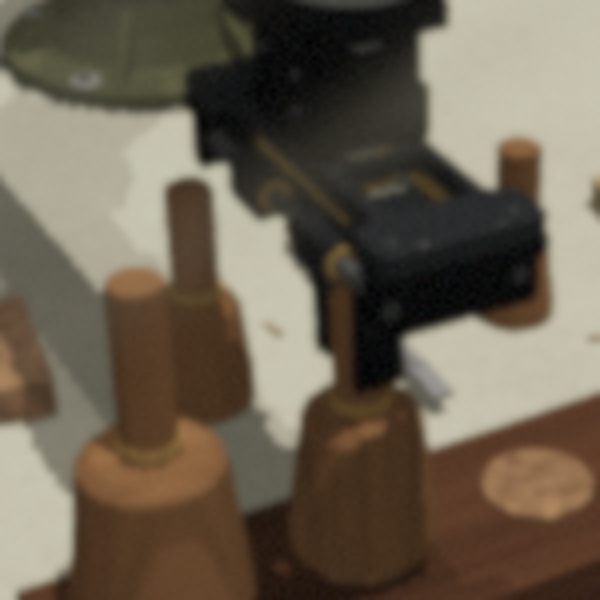

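Request:
{"api": "step_arm", "payload": {"series": [{"ax": 0,"ay": 0,"az": 0,"x": 0,"y": 0,"z": -0.003,"claw": 0},{"ax": 0,"ay": 0,"az": 0,"x": 0,"y": 0,"z": -0.004,"claw": 0},{"ax": 0,"ay": 0,"az": 0,"x": 0,"y": 0,"z": -0.005,"claw": 0},{"ax": 0,"ay": 0,"az": 0,"x": 0,"y": 0,"z": -0.005,"claw": 0},{"ax": 0,"ay": 0,"az": 0,"x": 0,"y": 0,"z": -0.005,"claw": 0}]}}

```text
time_s: 15.2
tool_pos: [0.6308, -0.0857, 0.122]
tool_rot: [180.0, 0.0, 95.3]
force: [-0.9, 0.1, -2.4]
grip_width: 0.0253
```

Request:
{"api": "step_arm", "payload": {"series": [{"ax": 0,"ay": 0,"az": 0,"x": 0,"y": 0,"z": -0.0005,"claw": 0},{"ax": 0,"ay": 0,"az": 0,"x": 0,"y": 0,"z": -0.001,"claw": 0},{"ax": 0,"ay": 0,"az": 0,"x": 0,"y": 0,"z": -0.001,"claw": 0}]}}

```text
time_s: 15.5
tool_pos: [0.631, -0.0857, 0.1217]
tool_rot: [180.0, 0.0, 95.3]
force: [-0.3, -0.8, 1.0]
grip_width: 0.0253
```

Request:
{"api": "step_arm", "payload": {"series": [{"ax": 0,"ay": 0,"az": 0,"x": 0,"y": 0,"z": 0,"claw": 35},{"ax": 0,"ay": 0,"az": 0,"x": 0,"y": 0,"z": 0,"claw": 60},{"ax": 0,"ay": 0,"az": 0,"x": 0,"y": 0,"z": 0,"claw": 85},{"ax": 0,"ay": 0,"az": 0,"x": 0,"y": 0,"z": 0,"claw": 85},{"ax": 0,"ay": 0,"az": 0,"x": 0,"y": 0,"z": 0.03,"claw": 85},{"ax": 0,"ay": 0,"az": 0,"x": 0,"y": 0,"z": 0.07,"claw": 100},{"ax": 0,"ay": 0,"az": 0,"x": 0,"y": 0,"z": 0.11,"claw": 100},{"ax": 0,"ay": 0,"az": 0,"x": 0,"y": 0,"z": 0.13,"claw": 100}]}}

```text
time_s: 16.3
tool_pos: [0.6323, -0.0855, 0.2553]
tool_rot: [179.7, 0.1, 95.3]
force: [0.5, 0.2, -0.7]
grip_width: 0.0786
```

Request:
{"api": "step_arm", "payload": {"series": [{"ax": 0,"ay": 0,"az": 0,"x": -0.172,"y": -0.025,"z": 0,"claw": 100},{"ax": 0,"ay": 0,"az": 0,"x": -0.172,"y": -0.025,"z": 0,"claw": 100},{"ax": 0,"ay": 0,"az": 0,"x": -0.172,"y": -0.025,"z": 0,"claw": 100},{"ax": 0,"ay": 0,"az": 0,"x": -0.172,"y": -0.025,"z": 0,"claw": 100},{"ax": 0,"ay": 0,"az": 0,"x": -0.172,"y": -0.025,"z": -0.03,"claw": 100},{"ax": 0,"ay": 0,"az": 0,"x": -0.172,"y": -0.025,"z": -0.06,"claw": 100},{"ax": 0,"ay": 0,"az": 0,"x": -0.172,"y": -0.025,"z": -0.09,"claw": 100},{"ax": 0,"ay": 0,"az": 0,"x": -0.172,"y": -0.025,"z": -0.09,"claw": 100},{"ax": 0,"ay": 0,"az": 0,"x": -0.172,"y": -0.025,"z": -0.09,"claw": 100}]}}

```text
time_s: 17.2
tool_pos: [0.4589, -0.1106, 0.1616]
tool_rot: [-180.0, -0.0, 95.3]
force: [0.6, -0.1, 0.4]
grip_width: 0.0867
```

```bash
python3 pic.py s11 scene 140 100 150 150 4; python3 pic.py t11 top 220 130 180 180 3
```

```text
17.25 [ 0.45973583 -0.11077794  0.16241974] [1.79899204e+02 3.55940942e-02 9.52879984e+01] 0.08717489195594458 [-0.52275298  0.12195316  0.45213631]
17.3 [ 0.46011226 -0.11087644  0.16281513] [1.79848455e+02 6.21279346e-02 9.52849279e+01] 0.0869092134532498 [ 0.10429394 -0.36442102 -0.3119331 ]
```

View pics/s11.png

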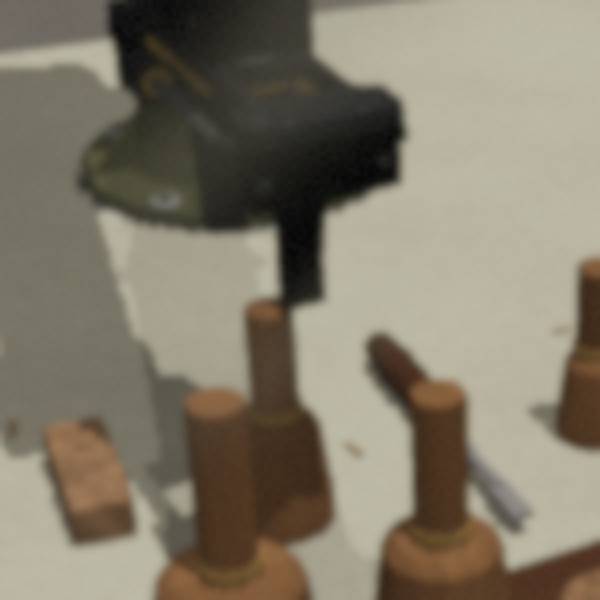

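View pics/t11.png

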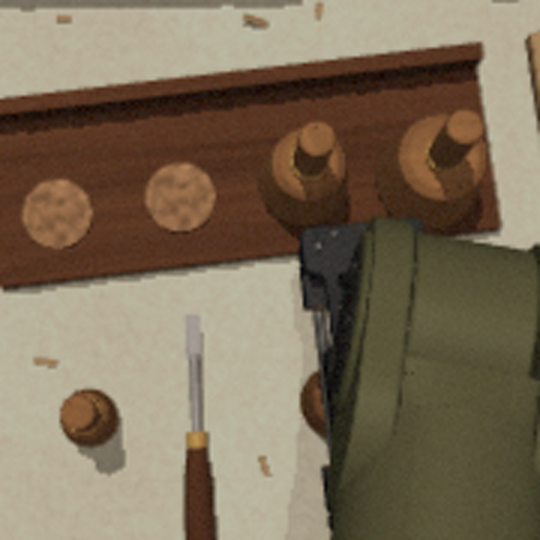

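Run:
```python
from h import *
t=Cam('top')
print('C',t.plane(325.4,175.8,.168),'D',t.plane(220+463/3-.3,130+126.5/3-.3,.188))
```

```text
C [ 0.63058676 -0.08570254  0.168     ] D [ 0.63315413 -0.18222381  0.188     ]
```

Request:
{"api": "step_arm", "payload": {"series": [{"ax": 0,"ay": 0,"az": 0,"x": -0.002,"y": 0,"z": -0.025,"claw": 80},{"ax": 0,"ay": 0,"az": 0,"x": -0.002,"y": 0,"z": -0.05,"claw": 60},{"ax": 0,"ay": 0,"az": 0,"x": -0.002,"y": 0,"z": -0.07,"claw": 50},{"ax": 0,"ay": 0,"az": 0,"x": -0.002,"y": 0,"z": -0.073,"claw": 50},{"ax": 0,"ay": 0,"az": 0,"x": -0.002,"y": 0,"z": -0.073,"claw": 50}]}}

```text
time_s: 17.8
tool_pos: [0.4576, -0.1108, 0.089]
tool_rot: [179.9, 0.0, 95.3]
force: [-0.5, -0.5, 0.5]
grip_width: 0.0551
```

```bash
python3 pic.py s12 scene 140 100 150 150 4
```

```text
17.85 [ 0.45801293 -0.11095457  0.08951809] [1.79880122e+02 4.91129039e-02 9.52763435e+01] 0.050973910525874 [ 0.21466579 -0.66150327  0.52458164]
```

View pics/s12.png

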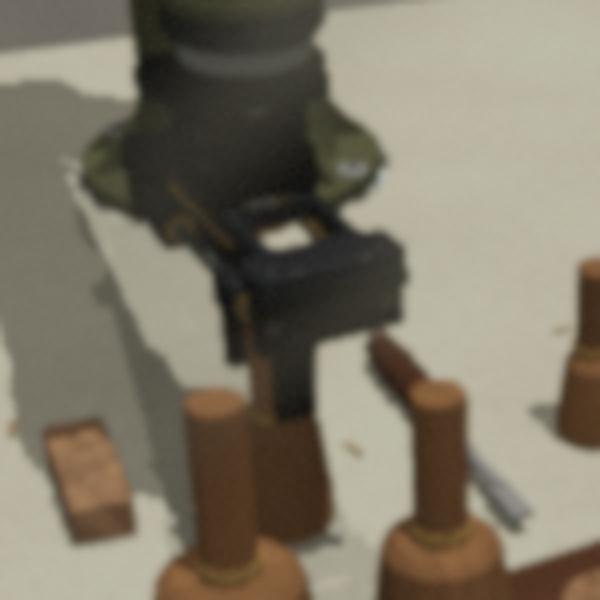

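C stands within 1 mm of P3's centre; jaws are around B. Close and lift.

Request:
{"api": "step_arm", "payload": {"series": [{"ax": 0,"ay": 0,"az": 0,"x": 0,"y": 0,"z": 0,"claw": 0},{"ax": 0,"ay": 0,"az": 0,"x": 0,"y": 0,"z": 0,"claw": 0},{"ax": 0,"ay": 0,"az": 0,"x": 0,"y": 0,"z": 0,"claw": 0},{"ax": 0,"ay": 0,"az": 0,"x": 0,"y": 0,"z": 0,"claw": 0},{"ax": 0,"ay": 0,"az": 0,"x": 0,"y": 0,"z": 0,"claw": 0},{"ax": 0,"ay": 0,"az": 0,"x": 0,"y": 0,"z": 0,"claw": 0},{"ax": 0,"ay": 0,"az": 0,"x": 0,"y": 0,"z": 0,"claw": 0},{"ax": 0,"ay": 0,"az": 0,"x": 0,"y": 0,"z": 0,"claw": 0}], "squeeze": 25}}

```text
time_s: 18.65
tool_pos: [0.4573, -0.1108, 0.0885]
tool_rot: [180.0, 0.0, 95.3]
force: [0.8, 0.0, 4.7]
grip_width: 0.0255
```

Request:
{"api": "step_arm", "payload": {"series": [{"ax": 0,"ay": 0,"az": 0,"x": 0,"y": 0,"z": 0.01,"claw": 0},{"ax": 0,"ay": 0,"az": 0,"x": 0,"y": 0,"z": 0.03,"claw": 0},{"ax": 0,"ay": 0,"az": 0,"x": 0,"y": 0,"z": 0.05,"claw": 0},{"ax": 0,"ay": 0,"az": 0,"x": 0,"y": 0,"z": 0.07,"claw": 0},{"ax": 0,"ay": 0,"az": 0,"x": 0,"y": 0,"z": 0.07,"claw": 0},{"ax": 0,"ay": 0,"az": 0,"x": 0,"y": 0,"z": 0.07,"claw": 0}]}}

```text
time_s: 19.25
tool_pos: [0.4564, -0.1107, 0.1576]
tool_rot: [-180.0, 0.0, 95.3]
force: [-0.3, 0.3, -1.0]
grip_width: 0.0253
```

```bash
python3 pic.py s13 scene 140 80 150 150 4
```

```text
19.3 [ 0.4559263  -0.11060748  0.15700058] [-1.79907919e+02 -2.99759478e-02  9.52706658e+01] 0.025583749308079586 [ 0.14024788  0.50598753 -1.25915264]
```

View pics/s13.png

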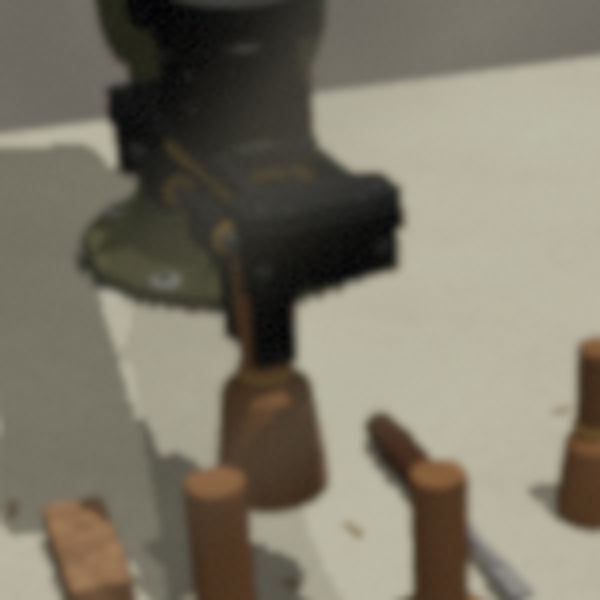

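Request:
{"api": "step_arm", "payload": {"series": [{"ax": 0,"ay": 0,"az": 0,"x": 0.006,"y": 0.008,"z": 0,"claw": 0},{"ax": 0,"ay": 0,"az": 0,"x": 0.022,"y": 0.026,"z": 0,"claw": 0},{"ax": 0,"ay": 0,"az": 0,"x": 0.042,"y": 0.046,"z": 0,"claw": 0},{"ax": 0,"ay": 0,"az": 0,"x": 0.062,"y": 0.066,"z": 0,"claw": 0},{"ax": 0,"ay": 0,"az": 0,"x": 0.083,"y": 0.084,"z": 0,"claw": 0},{"ax": 0,"ay": 0,"az": 0,"x": 0.105,"y": 0.1,"z": 0,"claw": 0},{"ax": 0,"ay": 0,"az": 0,"x": 0.13,"y": 0.112,"z": 0,"claw": 0},{"ax": 0,"ay": 0,"az": 0,"x": 0.152,"y": 0.119,"z": 0,"claw": 0},{"ax": 0,"ay": 0,"az": 0,"x": 0.162,"y": 0.1215,"z": 0,"claw": 0},{"ax": 0,"ay": 0,"az": 0,"x": 0.1645,"y": 0.122,"z": 0,"claw": 0},{"ax": 0,"ay": 0,"az": 0,"x": 0.1645,"y": 0.122,"z": 0,"claw": 0}]}}

```text
time_s: 20.4
tool_pos: [0.6207, 0.0112, 0.1572]
tool_rot: [-179.9, -0.0, 95.3]
force: [-0.0, -0.6, -1.9]
grip_width: 0.0255
```

Request:
{"api": "step_arm", "payload": {"series": [{"ax": 0,"ay": 0,"az": 0,"x": 0,"y": 0,"z": -0.015,"claw": 0},{"ax": 0,"ay": 0,"az": 0,"x": 0,"y": 0,"z": -0.03,"claw": 0},{"ax": 0,"ay": 0,"az": 0,"x": 0,"y": 0,"z": -0.04,"claw": 0},{"ax": 0,"ay": 0,"az": 0,"x": 0,"y": 0,"z": -0.045,"claw": 0},{"ax": 0,"ay": 0,"az": 0,"x": 0,"y": 0,"z": -0.047,"claw": 0},{"ax": 0,"ay": 0,"az": 0,"x": 0,"y": 0,"z": -0.047,"claw": 0},{"ax": 0,"ay": 0,"az": 0,"x": 0,"y": 0,"z": -0.047,"claw": 0}]}}

```text
time_s: 21.1
tool_pos: [0.6217, 0.0114, 0.1116]
tool_rot: [179.9, 0.0, 95.3]
force: [-0.6, -0.2, -1.4]
grip_width: 0.026
```

```bash
python3 pic.py s14 scene 200 120 150 150 4;python3 - <<'E'
from h import *
o=status.get_obs();s=Cam('scene')
for P in (o['tool_pos']+[0,0,-.089],[.6209,.0114,.018],[.6236,.0099,.018]): print((s.proj(P)-[200,120])*4)
E
```

```text
21.15 [0.62179069 0.0113888  0.11169512] [1.79929546e+02 8.12010103e-03 9.52745133e+01] 0.025610325871150343 [-0.1099461  -0.03202461 -1.4388329 ]
[377.03436915 510.66428532]
[375.92490377 517.25570293]
[375.64979373 521.01624889]
```

View pics/s14.png

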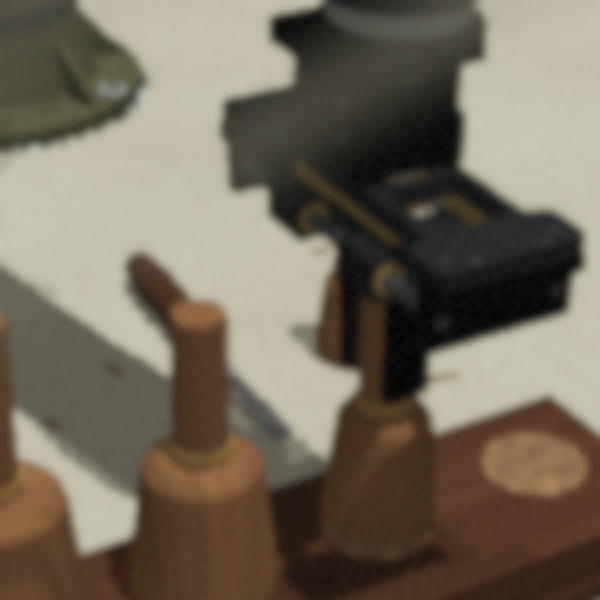

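Request:
{"api": "step_arm", "payload": {"series": [{"ax": 0,"ay": 0,"az": 0,"x": 0,"y": 0,"z": -0.003,"claw": 0},{"ax": 0,"ay": 0,"az": 0,"x": 0,"y": 0,"z": -0.004,"claw": 0},{"ax": 0,"ay": 0,"az": 0,"x": 0,"y": 0,"z": -0.005,"claw": 0},{"ax": 0,"ay": 0,"az": 0,"x": 0,"y": 0,"z": -0.005,"claw": 0},{"ax": 0,"ay": 0,"az": 0,"x": 0,"y": 0,"z": -0.005,"claw": 0}]}}

```text
time_s: 21.65
tool_pos: [0.6214, 0.0113, 0.1065]
tool_rot: [180.0, 0.0, 95.3]
force: [-1.3, -0.1, 3.2]
grip_width: 0.0256
```

Request:
{"api": "step_arm", "payload": {"series": [{"ax": 0,"ay": 0,"az": 0,"x": 0,"y": 0,"z": 0,"claw": 35},{"ax": 0,"ay": 0,"az": 0,"x": 0,"y": 0,"z": 0,"claw": 60},{"ax": 0,"ay": 0,"az": 0,"x": 0,"y": 0,"z": 0,"claw": 85},{"ax": 0,"ay": 0,"az": 0,"x": 0,"y": 0,"z": 0,"claw": 85},{"ax": 0,"ay": 0,"az": 0,"x": 0,"y": 0,"z": 0.03,"claw": 85},{"ax": 0,"ay": 0,"az": 0,"x": 0,"y": 0,"z": 0.07,"claw": 100},{"ax": 0,"ay": 0,"az": 0,"x": 0,"y": 0,"z": 0.1,"claw": 100},{"ax": 0,"ay": 0,"az": 0,"x": 0,"y": 0,"z": 0.12,"claw": 100}]}}

```text
time_s: 22.45
tool_pos: [0.6222, 0.0116, 0.2289]
tool_rot: [179.8, 0.0, 95.3]
force: [0.1, 0.4, -0.2]
grip_width: 0.0784
```

Request:
{"api": "step_arm", "payload": {"series": [{"ax": 0,"ay": 0,"az": 0,"x": -0.172,"y": 0.069,"z": 0,"claw": 100},{"ax": 0,"ay": 0,"az": 0,"x": -0.172,"y": 0.069,"z": 0,"claw": 100},{"ax": 0,"ay": 0,"az": 0,"x": -0.172,"y": 0.069,"z": 0,"claw": 100},{"ax": 0,"ay": 0,"az": 0,"x": -0.172,"y": 0.069,"z": 0,"claw": 100},{"ax": 0,"ay": 0,"az": 0,"x": -0.172,"y": 0.069,"z": -0.03,"claw": 100},{"ax": 0,"ay": 0,"az": 0,"x": -0.172,"y": 0.069,"z": -0.06,"claw": 100},{"ax": 0,"ay": 0,"az": 0,"x": -0.172,"y": 0.069,"z": -0.09,"claw": 100},{"ax": 0,"ay": 0,"az": 0,"x": -0.172,"y": 0.069,"z": -0.09,"claw": 100},{"ax": 0,"ay": 0,"az": 0,"x": -0.172,"y": 0.069,"z": -0.09,"claw": 100}]}}

```text
time_s: 23.35
tool_pos: [0.4493, 0.0805, 0.1365]
tool_rot: [-180.0, -0.0, 95.3]
force: [0.2, -0.5, 1.5]
grip_width: 0.0872
```

```bash
python3 pic.py s15 scene 200 90 150 150 4; python3 pic.py t15 top 180 130 220 180 3
```

```text
23.4 [0.45016708 0.08059325 0.13728141] [ 1.79909182e+02 -1.40040383e-02  9.52846340e+01] 0.08729442880914089 [-0.40255915 -0.51263345  0.53998029]
23.45 [0.45056777 0.08058065 0.13764531] [1.79849583e+02 1.19514339e-03 9.52757265e+01] 0.08694405160646329 [0.40652713 0.52913913 0.03841924]
```

View pics/s15.png

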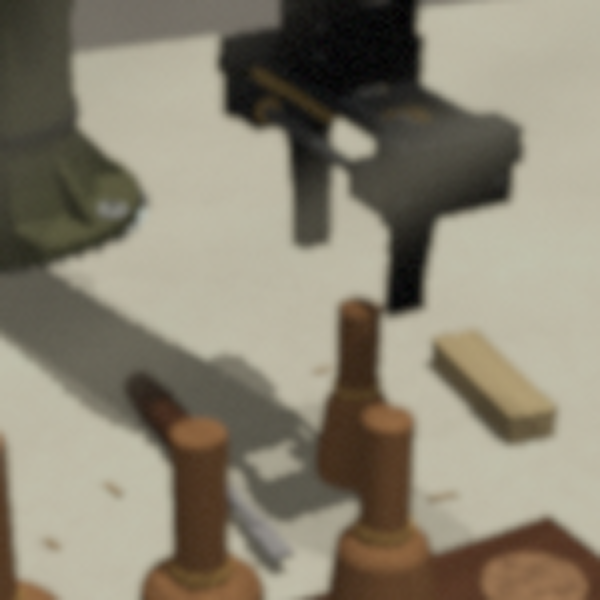

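View pics/t15.png

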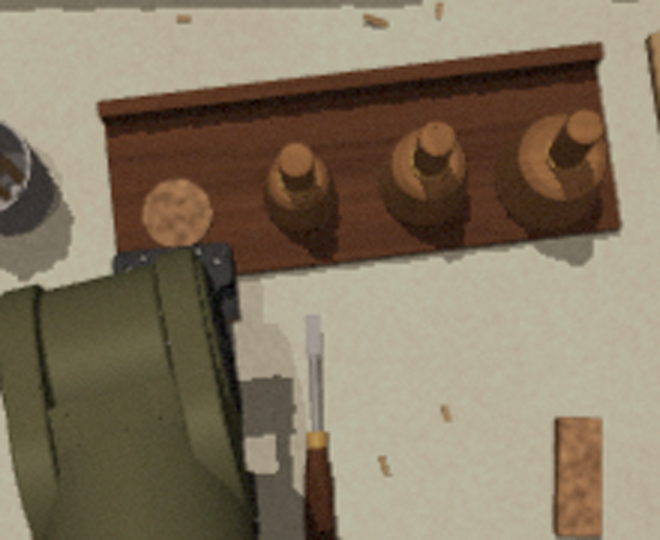

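Run:
```python
from h import *
t=Cam('top')
print('B',t.plane(180+296/3-.3,130+159/3-.3,.148))
```

```text
B [0.62129349 0.0116359  0.148     ]
```

Request:
{"api": "step_arm", "payload": {"series": [{"ax": 0,"ay": 0,"az": 0,"x": -0.001,"y": 0,"z": -0.025,"claw": 80},{"ax": 0,"ay": 0,"az": 0,"x": -0.001,"y": 0,"z": -0.045,"claw": 60},{"ax": 0,"ay": 0,"az": 0,"x": -0.001,"y": 0,"z": -0.06,"claw": 50},{"ax": 0,"ay": 0,"az": 0,"x": -0.001,"y": 0,"z": -0.062,"claw": 50},{"ax": 0,"ay": 0,"az": 0,"x": -0.001,"y": 0,"z": -0.062,"claw": 50}]}}

```text
time_s: 23.95
tool_pos: [0.4491, 0.0805, 0.075]
tool_rot: [179.9, -0.0, 95.3]
force: [-0.3, 0.0, 0.1]
grip_width: 0.0548
```

```bash
python3 pic.py s16 scene 220 100 150 150 4
```

```text
24.0 [0.44945012 0.08049284 0.07534233] [1.79879534e+02 2.28380161e-03 9.52677447e+01] 0.050935675789737615 [-0.0529426   0.57749458  0.41187182]
```

View pics/s16.png

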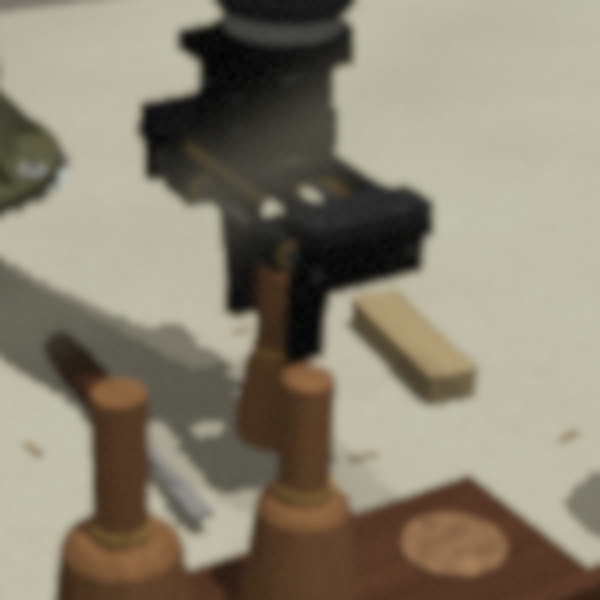

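B stands within 1 mm of P2; jaws are around A. Close and lift.

Request:
{"api": "step_arm", "payload": {"series": [{"ax": 0,"ay": 0,"az": 0,"x": 0,"y": 0,"z": 0,"claw": 0},{"ax": 0,"ay": 0,"az": 0,"x": 0,"y": 0,"z": 0,"claw": 0},{"ax": 0,"ay": 0,"az": 0,"x": 0,"y": 0,"z": 0,"claw": 0},{"ax": 0,"ay": 0,"az": 0,"x": 0,"y": 0,"z": 0,"claw": 0},{"ax": 0,"ay": 0,"az": 0,"x": 0,"y": 0,"z": 0,"claw": 0},{"ax": 0,"ay": 0,"az": 0,"x": 0,"y": 0,"z": 0,"claw": 0},{"ax": 0,"ay": 0,"az": 0,"x": 0,"y": 0,"z": 0,"claw": 0},{"ax": 0,"ay": 0,"az": 0,"x": 0,"y": 0,"z": 0,"claw": 0}], "squeeze": 20}}

```text
time_s: 24.8
tool_pos: [0.4487, 0.0803, 0.0745]
tool_rot: [180.0, 0.0, 95.3]
force: [-1.6, -1.0, 5.7]
grip_width: 0.0254
```

Request:
{"api": "step_arm", "payload": {"series": [{"ax": 0,"ay": 0,"az": 0,"x": 0,"y": 0,"z": 0.01,"claw": 0},{"ax": 0,"ay": 0,"az": 0,"x": 0,"y": 0,"z": 0.03,"claw": 0},{"ax": 0,"ay": 0,"az": 0,"x": 0,"y": 0,"z": 0.05,"claw": 0},{"ax": 0,"ay": 0,"az": 0,"x": 0,"y": 0,"z": 0.07,"claw": 0},{"ax": 0,"ay": 0,"az": 0,"x": 0,"y": 0,"z": 0.07,"claw": 0},{"ax": 0,"ay": 0,"az": 0,"x": 0,"y": 0,"z": 0.07,"claw": 0}]}}

```text
time_s: 25.4
tool_pos: [0.4482, 0.0801, 0.1439]
tool_rot: [180.0, 0.0, 95.3]
force: [-0.0, 0.6, -1.2]
grip_width: 0.0258
```

```bash
python3 pic.py s17 scene 220 70 150 150 4;python3 - <<'E'
from h import *
o=status.get_obs();s=Cam('scene')
for dz in (-.075,-.02): print((s.proj(o['tool_pos']+[0,0,dz])-[220,70])*4)
t=Cam('top')
for u,v in [(160,180),(165,172),(175,182)]: print(t.plane(u,v,.16))
E
```

```text
25.45 [0.44764076 0.0800938  0.14325289] [-1.79935625e+02  9.67664681e-03  9.52702222e+01] 0.025576444396615654 [-0.64820887 -0.2469447   0.09343018]
[270.91638555 447.34856001]
[273.6377689  359.80554145]
[0.62602918 0.25747907 0.16      ]
[0.64305361 0.24769355 0.16      ]
[0.62154946 0.22611089 0.16      ]
```

View pics/s17.png

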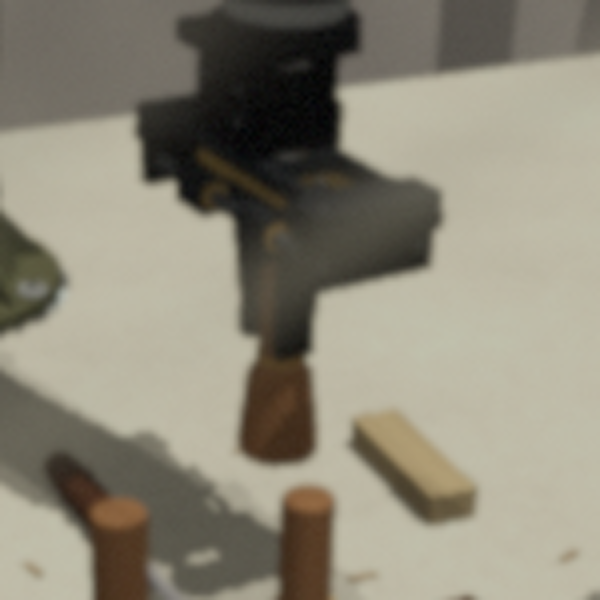

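Request:
{"api": "step_arm", "payload": {"series": [{"ax": 0,"ay": 0,"az": 0,"x": 0.008,"y": 0.002,"z": 0,"claw": 0},{"ax": 0,"ay": 0,"az": 0,"x": 0.028,"y": 0.006,"z": 0,"claw": 0},{"ax": 0,"ay": 0,"az": 0,"x": 0.053,"y": 0.01,"z": 0,"claw": 0},{"ax": 0,"ay": 0,"az": 0,"x": 0.078,"y": 0.015,"z": 0,"claw": 0},{"ax": 0,"ay": 0,"az": 0,"x": 0.103,"y": 0.02,"z": 0,"claw": 0},{"ax": 0,"ay": 0,"az": 0,"x": 0.128,"y": 0.025,"z": 0,"claw": 0},{"ax": 0,"ay": 0,"az": 0,"x": 0.15,"y": 0.028,"z": 0,"claw": 0},{"ax": 0,"ay": 0,"az": 0,"x": 0.158,"y": 0.0285,"z": 0,"claw": 0},{"ax": 0,"ay": 0,"az": 0,"x": 0.16,"y": 0.0285,"z": 0,"claw": 0},{"ax": 0,"ay": 0,"az": 0,"x": 0.16,"y": 0.0285,"z": 0,"claw": 0}]}}

```text
time_s: 26.45
tool_pos: [0.6076, 0.1088, 0.1432]
tool_rot: [-179.9, -0.0, 95.3]
force: [-0.1, -0.1, -0.3]
grip_width: 0.0251
```

Request:
{"api": "step_arm", "payload": {"series": [{"ax": 0,"ay": 0,"az": 0,"x": 0,"y": 0,"z": -0.015,"claw": 0},{"ax": 0,"ay": 0,"az": 0,"x": 0,"y": 0,"z": -0.03,"claw": 0},{"ax": 0,"ay": 0,"az": 0,"x": 0,"y": 0,"z": -0.04,"claw": 0},{"ax": 0,"ay": 0,"az": 0,"x": 0,"y": 0,"z": -0.045,"claw": 0},{"ax": 0,"ay": 0,"az": 0,"x": 0,"y": 0,"z": -0.047,"claw": 0},{"ax": 0,"ay": 0,"az": 0,"x": 0,"y": 0,"z": -0.047,"claw": 0},{"ax": 0,"ay": 0,"az": 0,"x": 0,"y": 0,"z": -0.047,"claw": 0}]}}

```text
time_s: 27.15
tool_pos: [0.6087, 0.1089, 0.0976]
tool_rot: [179.9, -0.0, 95.3]
force: [-0.3, 0.2, -0.9]
grip_width: 0.0254
```

```bash
python3 pic.py s18 scene 260 110 150 150 4;python3 - <<'E'
from h import *
o=status.get_obs();s=Cam('scene')
for P in (o['tool_pos']+[0,0,-.075],[.608,.1089,.018],[.6111,.107,.018]): print((s.proj(P)-[260,110])*4)
E
```

```text
27.2 [0.60874429 0.10896243 0.09764603] [ 1.79934031e+02 -4.73124428e-04  9.52776374e+01] 0.025294769353768183 [-0.2996951   0.53910757 -0.34086635]
[293.62894282 491.41815869]
[292.08991032 497.99218248]
[291.97853041 502.00058563]
```

View pics/s18.png

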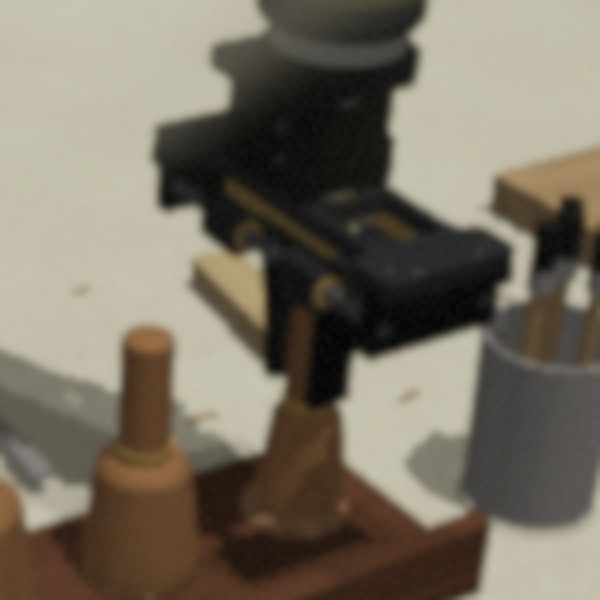

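Request:
{"api": "step_arm", "payload": {"series": [{"ax": 0,"ay": 0,"az": 0,"x": 0,"y": 0,"z": -0.003,"claw": 0},{"ax": 0,"ay": 0,"az": 0,"x": 0,"y": 0,"z": -0.004,"claw": 0},{"ax": 0,"ay": 0,"az": 0,"x": 0,"y": 0,"z": -0.005,"claw": 0},{"ax": 0,"ay": 0,"az": 0,"x": 0,"y": 0,"z": -0.005,"claw": 0},{"ax": 0,"ay": 0,"az": 0,"x": 0,"y": 0,"z": -0.005,"claw": 0}]}}

```text
time_s: 27.7
tool_pos: [0.6084, 0.1088, 0.0926]
tool_rot: [180.0, 0.0, 95.3]
force: [-2.3, -1.5, 4.0]
grip_width: 0.0255
```

Contact. Release, rise, and clear the view.

Request:
{"api": "step_arm", "payload": {"series": [{"ax": 0,"ay": 0,"az": 0,"x": 0,"y": 0,"z": 0,"claw": 35},{"ax": 0,"ay": 0,"az": 0,"x": 0,"y": 0,"z": 0,"claw": 60},{"ax": 0,"ay": 0,"az": 0,"x": 0,"y": 0,"z": 0,"claw": 85},{"ax": 0,"ay": 0,"az": 0,"x": 0,"y": 0,"z": 0,"claw": 85},{"ax": 0,"ay": 0,"az": 0,"x": 0,"y": 0,"z": 0.03,"claw": 85},{"ax": 0,"ay": 0,"az": 0,"x": 0,"y": 0,"z": 0.07,"claw": 85},{"ax": 0,"ay": 0,"az": 0,"x": 0,"y": 0,"z": 0.11,"claw": 85},{"ax": 0,"ay": 0,"az": 0,"x": 0,"y": 0,"z": 0.15,"claw": 85},{"ax": 0,"ay": 0,"az": 0,"x": 0,"y": 0,"z": 0.17,"claw": 85}]}}

```text
time_s: 28.6
tool_pos: [0.6096, 0.1095, 0.2661]
tool_rot: [179.7, -0.0, 95.3]
force: [-0.5, 0.7, -0.4]
grip_width: 0.0734
```

Request:
{"api": "step_arm", "payload": {"series": [{"ax": 0,"ay": 0,"az": 0,"x": -0.16,"y": 0.18,"z": 0,"claw": 85},{"ax": 0,"ay": 0,"az": 0,"x": -0.16,"y": 0.18,"z": 0,"claw": 85},{"ax": 0,"ay": 0,"az": 0,"x": -0.16,"y": 0.18,"z": 0,"claw": 85},{"ax": 0,"ay": 0,"az": 0,"x": -0.16,"y": 0.18,"z": 0,"claw": 85},{"ax": 0,"ay": 0,"az": 0,"x": -0.16,"y": 0.18,"z": 0,"claw": 85},{"ax": 0,"ay": 0,"az": 0,"x": -0.16,"y": 0.18,"z": 0,"claw": 85},{"ax": 0,"ay": 0,"az": 0,"x": -0.16,"y": 0.18,"z": 0,"claw": 85},{"ax": 0,"ay": 0,"az": 0,"x": -0.16,"y": 0.18,"z": 0,"claw": 85}]}}

```text
time_s: 29.4
tool_pos: [0.4493, 0.2876, 0.2619]
tool_rot: [180.0, 0.0, 95.2]
force: [0.6, -0.2, -0.4]
grip_width: 0.0741
```

```bash
python3 pic.py s19 scene 0 0 560 420 1; python3 pic.py t19 top 200 130 200 120 4
```

```text
29.45 [0.44948948 0.28735942 0.26180665] [-1.79995269e+02  1.73406319e-02  9.51203879e+01] 0.07378893738653097 [-0.02361653  0.06736758 -0.17631834]
29.5 [0.44949533 0.2873483  0.26180882] [-1.79984349e+02  5.59831766e-03  9.51070474e+01] 0.07414288862681837 [ 0.15593981  0.20687702 -0.51560963]
```

View pics/s19.png

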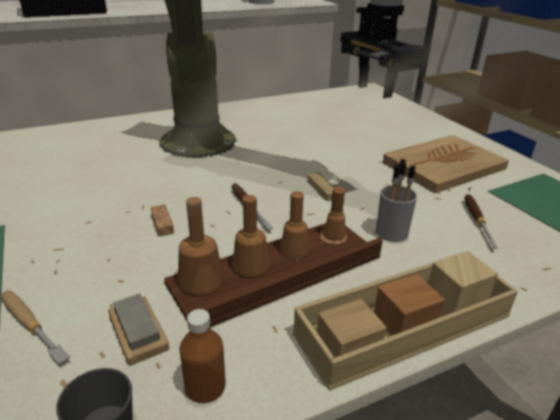

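View pics/t19.png

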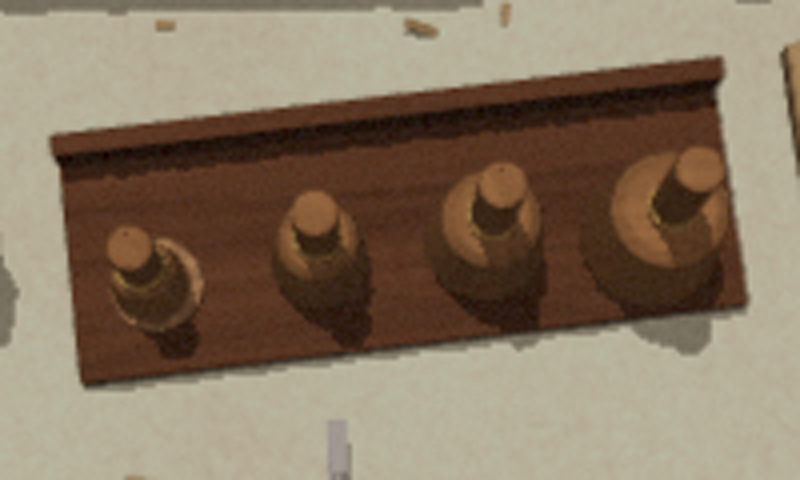

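Run:
```python
from h import *
t=Cam('top')
for n,u,v,z,p in [('A',131,247,.128,(.608,.1089)),('B',316,211,.148,(.6209,.0114)),('C',502,184,.168,(.6298,-.0858)),('D',698,169,.188,(.6322,-.1835))]:
    P=t.plane(200+u/4-.4,130+v/4-.4,z)[:2]; print(n,P,np.round((P-p)*1e3,1))
from cell import workorder
print(status.get_obs()['force']); print(workorder.sign_off())
```

```text
A [0.60761791 0.11054332] [-0.4  1.6]
B [0.62204281 0.01114321] [ 1.1 -0.3]
C [ 0.63101403 -0.0850932 ] [1.2 0.7]
D [ 0.63318771 -0.18235942] [1.  1.1]
[ 0.15593981  0.20687702 -0.51560963]
the job is handed in; nothing more can be done
None
```

All four mallets are on the cork pads in order of size, smallest next to the pot and largest at the far end. The job was handed in at about 29.5 s of the 99 s allowed. I gripped each one by its handle, carried it upright, set it down until the wrist force showed contact, and released it. None of them toppled.

- **Position:** in the last top picture each handle top is within about 2 mm of its pad's centre; the limit is 14 mm.
- **State:** all four look upright and released in both pictures. The open gripper is clear of everything, at 0.26 m height.
- **Disagreement:** the two cameras differed by 2–5 mm on pad and mallet positions, and by 7–13 mm on the handle tops before the moves. I used the top camera for the final check; the difference on the pads leaves the placing well within tolerance.

No check failed. `sign_off` reports no verdict, so I have no confirmation from the judge.

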